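# Set up the leather edge-finishing bench for the next shift

### The job

Get the leather bench ready for the next shift: turn the slickers in the rack end for end where needed, so that every one lies fully down in the rack with its fresh flat paddle end to the open front and its used round grooved end towards the back board. Close the glue pot with its lid, seated and level, and hang the tool caddy by its hand-hole on the stand's hook. Do not push the other things on the bench about.

Things in the scene. Friction and masses are not known exactly. Their poses are not given: they have to be found in the camera images.
- rack: Fixed wooden rack, 300 mm wide (y). Origin: centre of its four places, at table height; z up. Open front at -x; back board, 62 mm high, at x 105 to 117 mm. Two rails 8 mm thick at x -43 and 43 mm, tops 54 mm high, each with four notches 22 mm wide at y -105, -35, 35, 105 mm, floors 34 mm high. Fingers go down between the rails, beside a slicker; base there 8 mm thick.
- rack_front (a point): Middle of the rack's open front: x -150, y 0, z 41 mm in the rack's frame, same axes. A slicker lies along the rack's x, its necks in two facing notches, its grip block between the rails (4 mm play each way): its centre is then at x 0, 41 mm above the table.
- slicker1_c (a point): One of up to four alike double-ended wooden edge slickers (may be absent), 174 mm long. This point: its centre; x runs along it to the flat paddle end (38 mm wide along y, 8 mm thick along z), -x to the round grooved head (24 mm across). Grip block 22 x 22 mm square, x -35 to 35 mm; necks 14 x 14 mm square, 35 to 52 mm each side; then the ends.
- slicker2_c (a point): As slicker1_c, another slicker (may be absent). Each starts in a notch pair of the rack, with the paddle to the front or to the back; any of the four long faces may be uppermost in the rack, and any of the four places will do.
- slicker3_c (a point): As slicker1_c, another slicker (may be absent). About 60 g.
- slicker4_c (a point): As slicker1_c, another slicker; this one is always there.
- pot_rim (a point): Centre of the mouth of a fixed open steel glue pot, at rim height (85 mm above the table); outer diameter 110 mm, inner 100 mm; z up.
- lid_knob (a point): Loose steel pot lid, about 120 g, lying right way up on the table. This point: centre of its wooden knob (22 mm across, 32 mm high), z up along it. Disc 124 mm across, 5 mm thick, top face 16 mm below this point; under it a locating plug 90 mm across, 7 mm deep, its bottom 28 mm below this point. Seated on the pot, this point is 21 mm above pot_rim.
- caddy_grip (a point): Loose wooden tool caddy, about 350 g: box 90 (x) x 120 (y) x 40 mm high, with an upright board across its middle, 12 mm thick (x), 120 mm wide (y), 114 mm high. This point: centre of the solid grip bar along the board's top (28 mm high), 100 mm above the caddy's base; z up. It may hang either way round.
- caddy_eye (a point): Middle of the upper edge of the caddy's hand-hole, 14 mm below caddy_grip, same axes. The hole is 60 mm wide (y), 44 mm high (from 42 to 86 mm above the caddy's base) and goes right through the board (along x).
- hook_seat (a point): On a fixed stand's hook: a level round steel bar 10 mm thick running towards -x from a 16 mm post. This point: on top of the bar, 155 mm above the table, 85 mm from the post's axis; x from hook tip to post, z up. The tip is 45 mm along -x, turned up, its top 14 mm above this point. Hung, caddy_eye lies on the bar near here.
- tape: bystander: roll of tape lying flat, ring 84 mm across, 24 mm high; origin at the centre of its underside
- dye_bottle: bystander: white bottle 52 mm across, 120 mm tall; origin under its base
- awl: bystander: awl about 170 mm long, lying; origin on its underside
- thread_can: bystander: metal can 60 mm across, 75 mm tall; origin under its base
- wax_block: bystander: tan block 60 x 40 x 22 mm; origin at the centre of its underside
- weight: bystander: brass weight 60 mm across, 70 mm tall; origin under its base

How it is judged:
By the outcome, as a careful person would: the job done as asked, in the order asked, and still so for the second after the job is handed in, with the robot touching nothing.
Of slicker1, slicker2, slicker3 only 2 to 3 are there at a start; the rules pass over those that are not, and their reading is None.
At some moment in a run one of lid, caddy may be knocked a few centimetres aside while the robot is not near it.
Once in a run the grip may slacken for a moment while it holds something.
It also fails if it takes over 210 s, if anything falls off the work surface, if the arm or the gripper's body presses on something with over 40 N, if the wrist force passes 120 N, or if a joint passes its speed limit or range.

### The arm

A 6-joint arm with a two-finger parallel gripper is mounted at the origin on the work surface. World frame = base frame: x ahead of the robot, y to its left, z up, the work surface at z = 0. Lengths are in mm, angles in rad, forces in N, time in s.
With the tool pointing down it reaches from about 300 to 775 mm from the base axis. Payload 14.6 kg.
Tool frame: the origin (TCP) lies between the finger pads; the fingertips stand 8 mm ahead of it and the grasp point (between the pads) lies 11 mm behind it; z points along the fingers, y is the direction in which the jaws open and shut (so a half turn about z gives the same grasp; the last joint's range is limited). The gripper opens to 94 mm and grips with 3 to 60 N. Pads are 16 mm wide; open, the fingers measure 119 mm over their backs; the gripper's body (75 mm by 177 mm) begins 78 mm behind the grasp point.
Start: joints at [-1.274, 0.3, 1.521, -0, 1.321, -0.067], TCP at [195.698, -513.996, 213.446] pointing down, gripper open.
Joint ranges: [-3.03, 3.03], [-0.79, 2.21], [0.23, 2.52], [-1.04, 4.18], [0, 3.07], [-2.55, 2.55]. Speed limits (rad/s): [2.22, 2.22, 2.57, 3.14, 3.14, 3.14].

### API

Orientations are given as [roll, pitch, yaw] about the fixed x, y, z axes, in that order (R = Rz(yaw) Ry(pitch) Rx(roll)).
In Python, from cell import manip, cams, models gives the robot as it stands. The module is installed in compiled form; this text tells all that it offers.
- The arm moves only by the shell command python3 -m pendant 'ROWS' [OPENING] [FORCE]. ROWS is JSON, a list that holds one entry, the list of rows, each a list of 4 numbers: the shift along the tool's x, y, z in cm, then the turn about the tool's z in rad. In form: [[[x, y, z, roll], ...]]. A call has 1 to 5 rows; each row is the pose to reach, as a shift and turn from the pose commanded when the call began, along the tool's axes at that moment; what a row does not reach only later rows make up. A row lasts 1/10 s, in which the tool goes at most 50 mm and 8.59 degrees, less where a joint would pass 70% of its speed; a pose out of reach is approached as far as the arm can. A call with a gripper value outside its range is refused whole. OPENING is the opening, from -1 (shut) to 1 (fully open), so that 0 is half open, set as the call begins (- or left out, the last holds). The fingers move at their own pace and stop on an object; FORCE is the grip in N (left out, the last holds). Time passes only in rows, so rows that repeat a pose let the fingers close. It gives the time, the measured TCP pose, the force and the opening at its end, in the units of the state.
- manip.read_state(): the state, without advancing time (a new reading comes with each control period).
- cams.camera(name): name is "scene" or "top"; returns a dict with "frame" (400x640x3 uint8, red, green, blue), "K" (3x3 intrinsics, pixels), "D" ([k1, k2, p1, p2, k3] as OpenCV has them; the pictures are not rectified), "pose" (4x4, takes a point from camera to world coordinates). Camera axes: x right, y down, z forward; pixel columns grow to the right and rows downward; lengths in mm; the calibration is good to about 2 mm. A picture is of the moment at which its call begins. There is no depth.
- manip.sign_off(): hands the job in, once; it reports no verdict.
Trained networks look in the newest picture that a camera, given by its name, has taken for a name from the list of things; names that differ only in an ending like _2 or _b are one class to them, and where a whole thing is asked for, a point or a joint stands for the part that bears it (a point fixed in the world has none). Each returns a list of dicts, best first, with "score" (0 to 1); they miss things now and then, are a little off and sometimes report something else, mostly with a low value. They report only what shows in the picture. A call takes as long as a camera call.
- models.regions_of(camera, name): "pixels" (400x640 bool, what is visible of it) and "point" ([column, row] in pixels, amid what is visible of it).
The state is a dict: "clock": time; "joints": joint angles; "qd": joint speeds; "effort": joint torques, N m; "eef_pos": TCP position; "eef_rot": TCP orientation; "wrist_force": force on the tool from outside, world axes, zero at the start; "moment": the same for the moment, N m; "finger_gap": finger opening in mm.
Only numpy, scipy, OpenCV 4.12 (cv2) and the standard library are available. Lean on these libraries where they do the work, as an engineer would, in place of code of your own. Each camera call takes 0.05 s, during which the arm holds its last target.

## Working session

There is one attempt and no reset: what is moved stays moved. The work goes in short steps, Python scripts to look and compute and a shell command to move; the robot and the scene stay as the last step left them, time stands still between calls to the robot, and variables do not carry over. Pictures are saved under pics/ and viewed, and the job is handed in when it is done.

```bash
mkdir -p pics; ls
python3 - <<'E'
from cell import manip,cams,models
import cv2
print(manip.read_state())
for n in("scene","top"):
    c=cams.camera(n)
    cv2.imwrite(f"pics/{n}0.png",c["frame"][:,:,::-1]); print(n,c["K"],c["D"],c["pose"])
E
```

```text
pics
{'clock': 0.0, 'joints': array([-1.27358876e+00,  3.00480802e-01,  1.52160742e+00, -4.46194743e-06,
        1.32070026e+00, -6.66214600e-02]), 'qd': array([ 1.57184306e-03, -5.53056665e-05,  6.40552594e-04,  1.18693037e-03,
       -3.74599231e-04,  7.75961063e-04]), 'effort': array([-2.12355910e-03, -5.31805193e+01, -3.52731550e+01,  7.07652443e-02,
        2.43665732e-02, -8.76095442e-05]), 'eef_pos': array([ 195.62775582, -513.74930095,  212.86986527]), 'eef_rot': array([-3.14039920e+00, -7.52962751e-05,  3.63830093e-01]), 'wrist_force': array([ 0.56834331,  0.45260507, -0.43135479]), 'moment': array([ 0.0040542 ,  0.00915228, -0.00925448]), 'finger_gap': 94.12513720795505}
scene [[513.07969564   0.         316.13979995]
 [  0.         513.07969564 208.75636023]
 [  0.           0.           1.        ]] [-0.05540479  0.          0.          0.          0.        ] [[-1.00491036e-01  5.54885459e-01 -8.25835140e-01  1.82280817e+03]
 [ 9.94927954e-01  5.97673388e-02 -8.09087796e-02  1.51005795e+02]
 [ 4.46286327e-03 -8.29777074e-01 -5.58077137e-01  9.96801318e+02]
 [ 0.00000000e+00  0.00000000e+00  0.00000000e+00  1.00000000e+00]]
top [[436.66281936   0.         319.13558855]
 [  0.         436.66281936 197.24941875]
 [  0.           0.           1.        ]] [-0.00074624  0.          0.          0.          0.        ] [[ 2.69008266e-02 -9.91759293e-01  1.25259136e-01  3.30250223e+02]
 [-9.99625514e-01 -2.60594920e-02  8.35076223e-03  2.66356306e+00]
 [-5.01775660e-03 -1.25436870e-01 -9.92088914e-01  1.43499535e+03]
 [ 0.00000000e+00  0.00000000e+00  0.00000000e+00  1.00000000e+00]]
```

View pics/scene0.png

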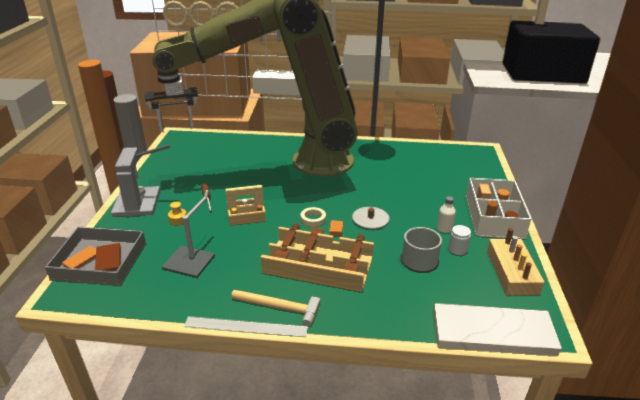

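View pics/top0.png

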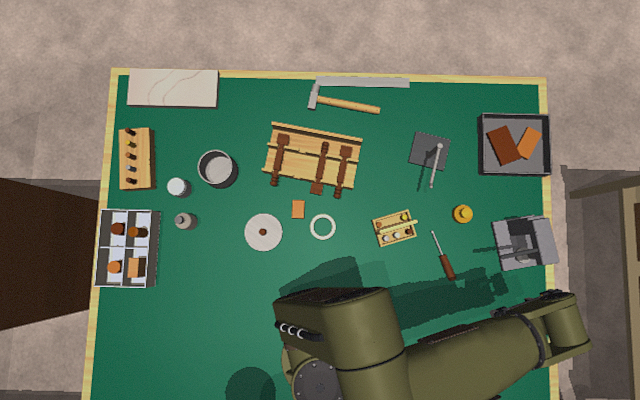

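```bash
cat > h.py <<'E'
from cell import manip,cams,models
import cv2,numpy as np
def bp(c,px,z):
    p=cv2.undistortPoints(np.array([[px]],float),c["K"],np.array(c["D"]))[0,0]
    d=c["pose"][:3,:3]@np.array([p[0],p[1],1]);o=c["pose"][:3,3]
    return o+d*(z-o[2])/d[2]
def pj(c,P):
    P=np.atleast_2d(np.array(P,float));T=np.linalg.inv(c["pose"])
    return cv2.projectPoints(P,cv2.Rodrigues(T[:3,:3])[0],T[:3,3],c["K"],np.array(c["D"]))[0][:,0]
def crop(c,x0,y0,w,h,s,fn,pts=()):
    f=c["frame"][y0:y0+h,x0:x0+w,::-1]
    f=cv2.resize(f,None,fx=s,fy=s,interpolation=cv2.INTER_CUBIC)
    for p in pts: cv2.circle(f,(int((p[0]-x0+.5)*s),int((p[1]-y0+.5)*s)),2,(0,255,0),-1)
    cv2.imwrite("pics/"+fn,f)
E
python3 - <<'E'
from h import *
C={n:cams.camera(n) for n in("scene","top")}
names=["rack","slicker4_c","pot_rim","lid_knob","caddy_grip","hook_seat","tape","dye_bottle","awl","thread_can","wax_block","weight"]
Z=dict(rack=30,slicker4_c=45,pot_rim=85,lid_knob=12,caddy_grip=50,hook_seat=100,tape=12,dye_bottle=60,awl=10,thread_can=40,wax_block=15,weight=40)
for n in names:
  for cn in C:
    for r in models.regions_of(cn,n)[:5]:
        ys,xs=np.nonzero(r["pixels"])
        print(n,cn,round(r["score"],2),np.round(r["point"],1),len(xs),(xs.min(),xs.max(),ys.min(),ys.max()),np.round(bp(C[cn],r["point"],Z[n]),0)[:2])
crop(C["top"],240,110,150,95,5.3,"t_rack.png")
crop(C["scene"],240,200,160,100,5,"s_rack.png")
crop(C["top"],360,120,130,150,4,"t_hook.png")
crop(C["scene"],150,170,130,120,5,"s_hook.png")
crop(C["top"],180,130,160,140,4,"t_lid.png")
E
```

```text
rack scene 0.96 [323.1 261.1] 4451 (np.int64(259), np.int64(373), np.int64(226), np.int64(291)) [664.  59.]
rack top 0.89 [310.1 154.8] 3826 (np.int64(262), np.int64(361), np.int64(123), np.int64(189)) [647.  48.]
slicker4_c scene 0.59 [311.4 242. ] 313 (np.int64(300), np.int64(323), np.int64(227), np.int64(262)) [596.  17.]
slicker4_c top 0.87 [317.6 172.5] 388 (np.int64(311), np.int64(328), np.int64(142), np.int64(194)) [586.  21.]
pot_rim scene 0.65 [422.  250.9] 1598 (np.int64(400), np.int64(442), np.int64(227), np.int64(272)) [655. 340.]
pot_rim scene 0.56 [175.6 212.5] 286 (np.int64(168), np.int64(185), np.int64(202), np.int64(224)) [ 542. -420.]
pot_rim top 0.69 [220.4 169.9] 1177 (np.int64(198), np.int64(238), np.int64(150), np.int64(188)) [579. 327.]
pot_rim top 0.64 [320.9 218.7] 305 (np.int64(310), np.int64(335), np.int64(214), np.int64(239)) [434.   7.]
pot_rim top 0.52 [178.7 189.2] 393 (np.int64(167), np.int64(191), np.int64(178), np.int64(198)) [515. 454.]
lid_knob scene 0.68 [370.8 219. ] 614 (np.int64(353), np.int64(389), np.int64(207), np.int64(227)) [407. 196.]
lid
[... 1836 characters left out ...]
(132), np.int64(188)) [ 663. -340.]
thread_can top 0.64 [178.1 188.4] 353 (np.int64(169), np.int64(191), np.int64(178), np.int64(197)) [523. 471.]
thread_can top 0.32 [310.8 156.8] 3735 (np.int64(263), np.int64(361), np.int64(122), np.int64(189)) [638.  45.]
wax_block scene 0.52 [334.5 226.9] 189 (np.int64(330), np.int64(342), np.int64(220), np.int64(236)) [469.  79.]
wax_block top 0.77 [297.4 206.8] 239 (np.int64(292), np.int64(304), np.int64(200), np.int64(218)) [476.  85.]
weight scene 0.58 [176.1 212.3] 259 (np.int64(169), np.int64(184), np.int64(203), np.int64(224)) [ 478. -447.]
weight top 0.69 [460.4 212. ] 309 (np.int64(452), np.int64(472), np.int64(205), np.int64(223)) [ 471. -439.]
```

View pics/t_rack.png

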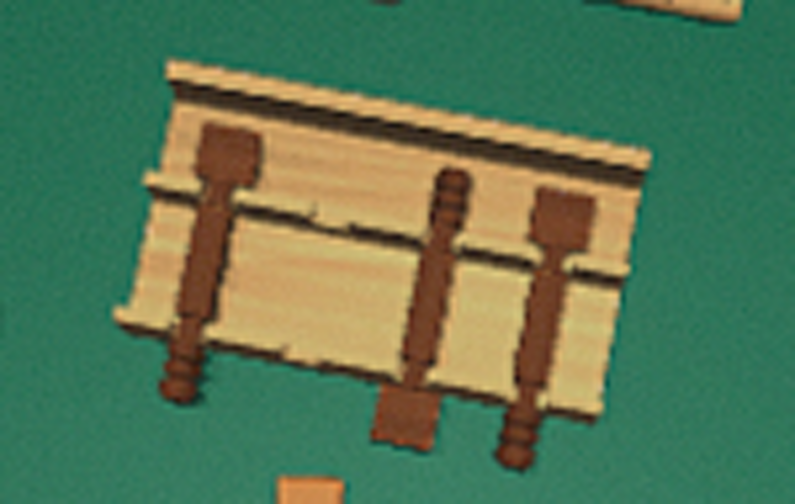

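View pics/s_rack.png

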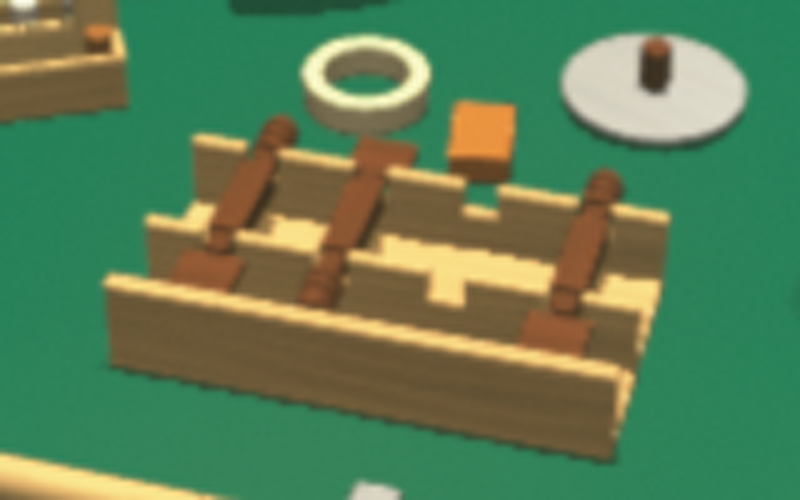

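View pics/t_hook.png

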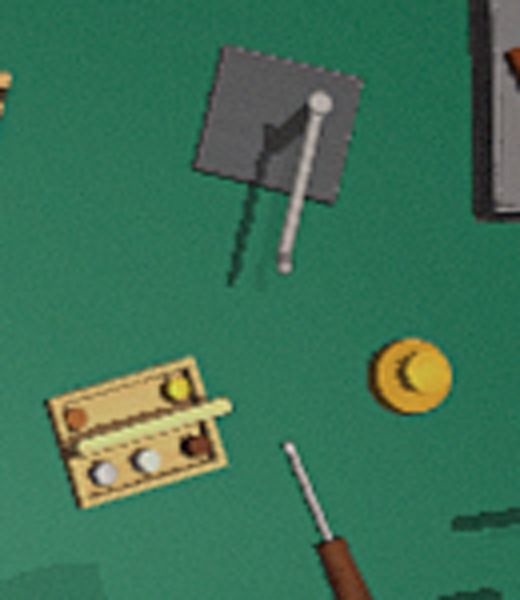

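View pics/s_hook.png

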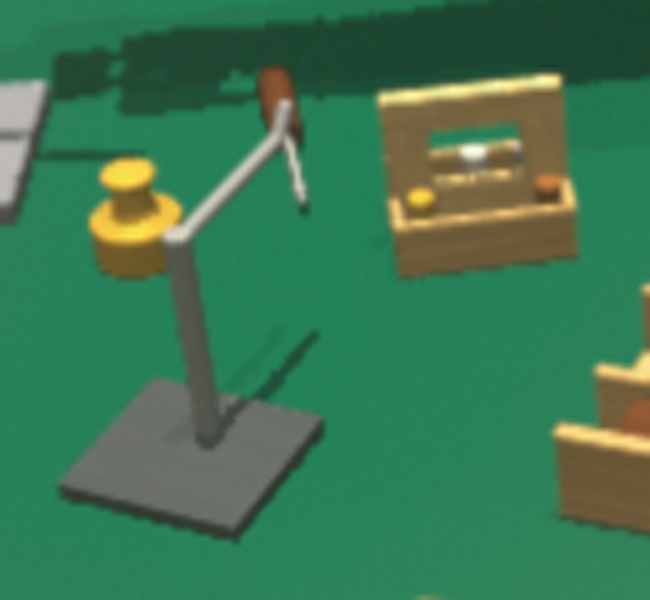

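View pics/t_lid.png

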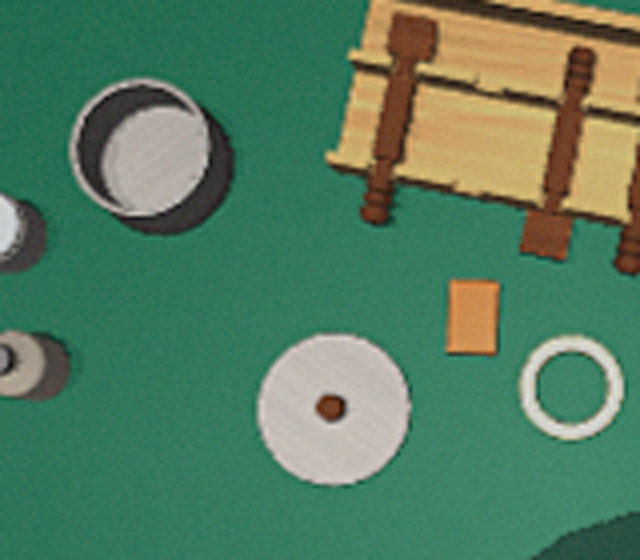

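```bash
cat >> h.py <<'E'
def W(p,a): 
    c,s=np.cos(a),np.sin(a); return np.array([[c,-s],[s,c]])@np.array(p)
def go(x,y,z,yaw):
    s=manip.read_state();P=s["eef_pos"];a=s["eef_rot"][2]
    d=np.array([x,y,z])-P
    t=-((yaw-a+np.pi)%(2*np.pi)-np.pi)
    return np.round([(d[0]*np.cos(a)+d[1]*np.sin(a))/10,(d[0]*np.sin(a)-d[1]*np.cos(a))/10,-d[2]/10,t],3)
E
cat > rk.py <<'E'
from h import *
from scipy.optimize import least_squares
C={n:cams.camera(n) for n in("scene","top")}
T=[((117,150,62),(167,62)),((117,-150,62),(650,150)),((47,150,54),(147,172)),((47,-150,54),(630,265)),((-47,150,54),(117,316)),((-47,-150,54),(600,410))]
S=[((117,150,62),(633,378)),((117,-150,62),(105,285)),((-47,150,54),(668,213)),((-47,-150,54),(195,135)),((47,-150,54),(148,218))]
ot=np.array([[p[0]/5.3+240-.4,p[1]/5.3+110-.4] for _,p in T]);os_=np.array([[p[0]/5+240-.4,p[1]/5+200-.4] for _,p in S])
def tr(v,L): return [np.append(W(l[:2],v[2])+v[:2],l[2]) for l,_ in L]
f1=lambda v:(pj(C["top"],tr(v,T))-ot).ravel()
f2=lambda v:(pj(C["scene"],tr(v,S))-os_).ravel()
for f in(f1,f2,lambda v:np.r_[f1(v),f2(v)]):
    r=least_squares(f,[620,30,-.2]);print(np.round(r.x,3),np.round(r.fun.reshape(-1,2),1).tolist())
v=r.x
pts=[]
for y in(105,35,-35,-105):
  for L in [(87,0,41),(-87,0,41),(35,11,52),(35,-11,52),(-35,11,52),(-35,-11,52),(43,11,54),(43,-11,54)]:
    pts.append(np.append(W((L[0],L[1]+y),v[2])+v[:2],L[2]))
  print(y,np.round(W((0,y),v[2])+v[:2],1))
crop(C["top"],240,110,150,95,5.3,"t_rack2.png",pj(C["top"],pts))
crop(C["scene"],240,200,160,100,5,"s_rack2.png",pj(C["scene"],pts))
E
python3 rk.py
```

```text
[ 6.09807e+02  4.70890e+01 -1.65000e-01] [[0.3, -0.7], [0.2, -0.2], [-0.1, -0.1], [-0.1, -0.4], [-0.4, 0.7], [0.2, 0.6]]
[ 6.09096e+02  4.98090e+01 -1.53000e-01] [[-1.6, -0.6], [0.6, 0.2], [0.7, -0.6], [0.4, 0.0], [0.0, 1.3]]
[ 6.09587e+02  4.84920e+01 -1.61000e-01] [[-0.3, -0.5], [-0.4, -0.3], [-0.6, 0.1], [-0.6, -0.5], [-0.9, 1.0], [-0.1, 0.4], [-2.6, -0.3], [-0.0, -0.0], [0.4, -0.2], [0.2, -0.1], [-0.4, 1.1]]
105 [626.4 152.1]
35 [615.2  83. ]
-35 [604.   13.9]
-105 [592.7 -55.1]
```

View pics/t_rack2.png

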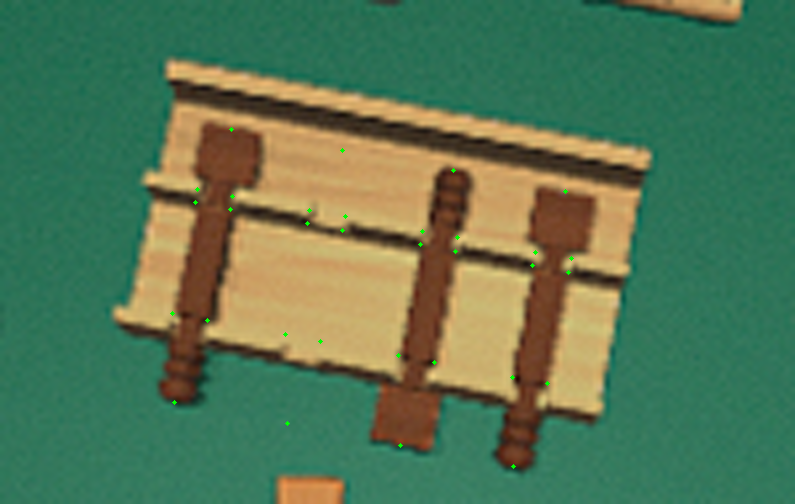

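View pics/s_rack2.png

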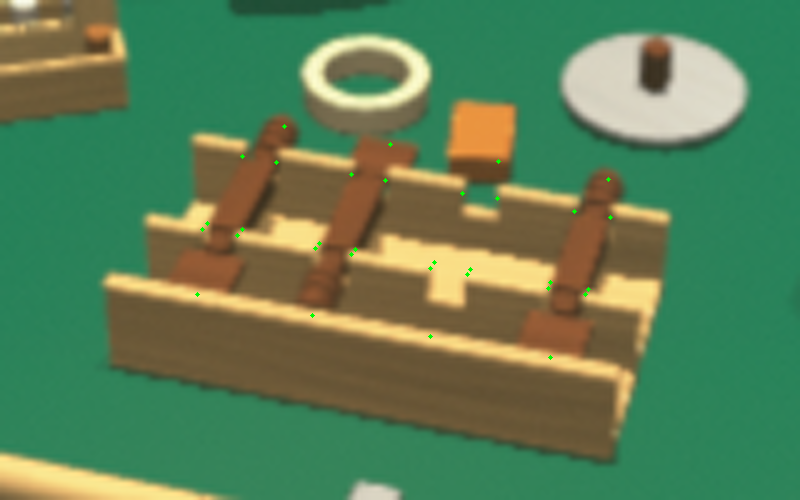

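Run:
```python
from h import *
print(go(627,151,213,-.164))
```

```text
[ 6.3971e+01 -4.6800e+01  4.6000e-02  5.2800e-01]
```

```bash
python3 -m pendant '[[[32,-23.4,0,0.264],[32,-23.4,0,0.264],[32,-23.4,0,0.264],[32,-23.4,0,0.264],[32,-23.4,0,0.264]]]' 0 30
```

```text
clock: 2.0
eef_pos: [332.0, -303.3, 213.7]
eef_rot: [3.141, -0.0, 0.099]
wrist_force: [0.5, -1.0, -0.7]
finger_gap: 57.5
```

Run:
```python
from h import *
print(go(627,151,213,-.164),manip.read_state()["joints"])
```

```text
[ 33.864 -42.275   0.066   0.263] [-8.21758084e-01  7.36201301e-02  1.78910450e+00  7.67517617e-05
  1.27830823e+00  6.49639322e-01]
```

```bash
python3 -m pendant '[[[33.9,-42.3,0,0.263],[33.9,-42.3,0,0.263],[33.9,-42.3,0,0.263],[33.9,-42.3,0,0.263],[33.9,-42.3,0,0.263]]]'
python3 - <<'E'
from h import *
print(go(627,151,213,-.164))
E
```

```text
clock: 2.5
eef_pos: [461.3, -104.8, 213.7]
eef_rot: [3.141, -0.001, -0.163]
wrist_force: [1.2, -1.4, 0.3]
finger_gap: 46.6
[ 1.2190e+01 -2.7938e+01  7.4000e-02  1.0000e-03]
```

```bash
python3 -m pendant '[[[12.2,-27.9,0,0],[12.2,-27.9,0,0],[12.2,-27.9,0,0],[12.2,-27.9,0,0],[12.2,-27.9,0,0]]]'
python3 -m pendant '[[[12.2,-27.9,0,0],[12.2,-27.9,0,0]]]' 2>/dev/null | head -0
python3 - <<'E'
from h import *
print(manip.read_state()["eef_pos"],go(627,151,100,-.164))
E
```

```text
clock: 3.0
eef_pos: [597.4, 105.0, 213.5]
eef_rot: [-3.142, -0.0, -0.163]
wrist_force: [1.5, 0.3, 0.5]
finger_gap: 47.0
[651.71587409 188.82646223 213.38711596] [-1.8250e+00  4.1340e+00  1.1339e+01  1.0000e-03]
```

```bash
python3 -m pendant '[[[-1.8,4.1,3,0],[-1.8,4.1,7,0],[-1.8,4.1,11.3,0],[-1.8,4.1,11.3,0]]]'
python3 - <<'E'
from h import *
print(go(627,151,100,-.164))
c=cams.camera("top");crop(c,220,70,170,140,4.7,"t1.png")
c=cams.camera("scene");crop(c,240,130,200,150,4,"s1.png")
E
```

```text
clock: 3.6
eef_pos: [623.8, 148.7, 94.7]
eef_rot: [3.138, 0.009, -0.163]
wrist_force: [-0.7, -0.9, -0.6]
finger_gap: 47.0
[ 0.278 -0.276 -0.53   0.001]
```

View pics/s1.png

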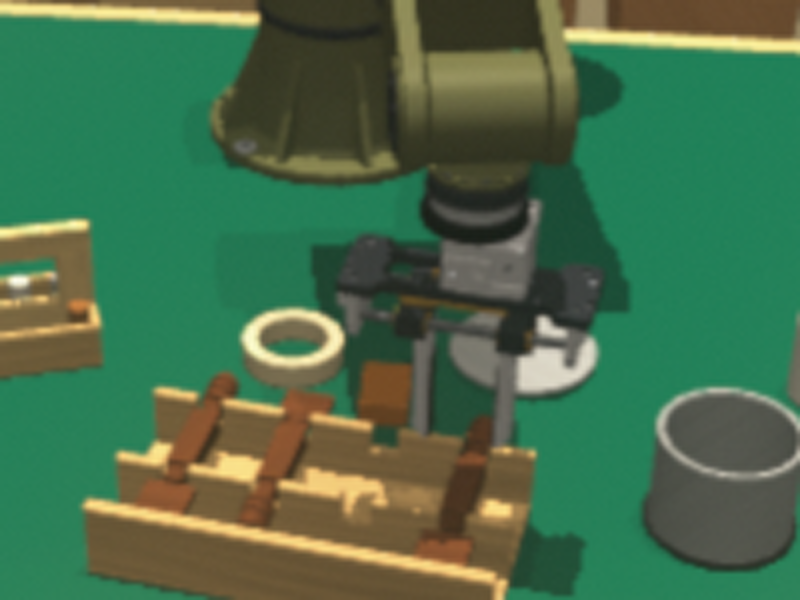

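```bash
python3 -m pendant '[[[0.3,-0.3,2,0],[0.3,-0.3,4.5,0],[0.3,-0.3,6.5,0],[0.3,-0.3,6.5,0]]]'
python3 - <<'E'
from h import *
print(go(627,151,31,-.164))
E
```

```text
clock: 4.1
eef_pos: [630.2, 151.9, 35.9]
eef_rot: [3.141, 0.0, -0.163]
wrist_force: [-0.8, 0.2, 0.0]
finger_gap: 46.9
[-0.296  0.143  0.487  0.001]
```

```bash
python3 -m pendant '[[[-0.3,-0.1,0.4,0],[-0.3,-0.1,0.4,0],[-0.3,-0.1,0.4,0]]]'
python3 - <<'E'
from h import *
print(go(627,151,31,-.164))
c=cams.camera("scene");crop(c,300,180,120,100,6,"s2.png")
E
```

```text
clock: 4.4
eef_pos: [627.9, 153.5, 33.1]
eef_rot: [-3.141, -0.002, -0.163]
wrist_force: [0.7, -0.1, -0.0]
finger_gap: 46.8
[-0.044  0.26   0.211  0.001]
```

View pics/s2.png

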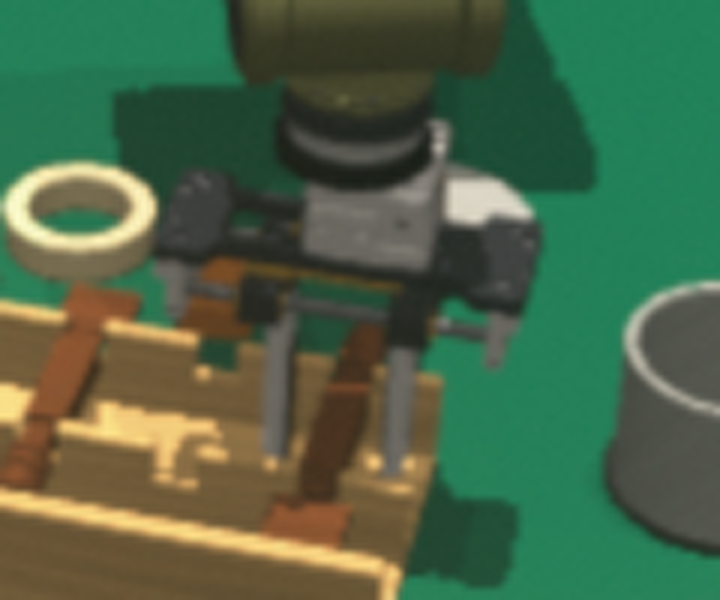

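```bash
python3 -m pendant '[[[0,0.25,0.2,0],[0,0.25,0.2,0],[0,0.25,0.2,0],[0,0.25,0.2,0],[0,0.25,0.2,0]]]' -0.6 30
python3 -m pendant '[[[0,0,0,0],[0,0,0,0],[0,0,0,0]]]' -1 30
python3 - <<'E'
from h import *
s=manip.read_state();print(s["wrist_force"],s["moment"],s["finger_gap"],go(627,151,31,-.164))
E
```

```text
clock: 4.95
eef_pos: [626.8, 150.8, 29.5]
eef_rot: [3.142, -0.0, -0.163]
wrist_force: [0.2, -0.1, 1.7]
finger_gap: 22.1
clock: 5.25
eef_pos: [626.8, 150.8, 29.5]
eef_rot: [3.142, -0.0, -0.163]
wrist_force: [0.8, -1.1, 1.2]
finger_gap: 21.9
[ 0.78524756 -1.07053397  1.23464857] [-0.10626801  0.04026111 -0.01016744] 21.931307441679223 [ 0.012 -0.023 -0.15   0.001]
```

```bash
python3 -m pendant '[[[0,0,-2,0],[0,0,-5,0],[0,0,-8,0],[0,0,-10,0],[0,0,-10,0]]]'
for i in 1; do python3 -m pendant '[[[0,0,0,-0.14],[0,0,0,-0.28],[0,0,0,-0.42],[0,0,0,-0.56],[0,0,0,-0.7]]]'; done
python3 - <<'E'
from h import *
c=cams.camera("scene");crop(c,260,130,160,130,5,"s3.png")
print(go(627,151,131,2.978))
E
```

```text
clock: 5.75
eef_pos: [628.0, 151.1, 132.5]
eef_rot: [-3.14, -0.005, -0.163]
wrist_force: [0.1, -0.1, -0.8]
finger_gap: 21.4
clock: 6.25
eef_pos: [626.3, 150.8, 127.7]
eef_rot: [-3.141, 0.002, 0.543]
wrist_force: [0.1, 0.3, -0.1]
finger_gap: 21.9
[ 0.072  0.018 -0.324 -2.427]
```

View pics/s3.png

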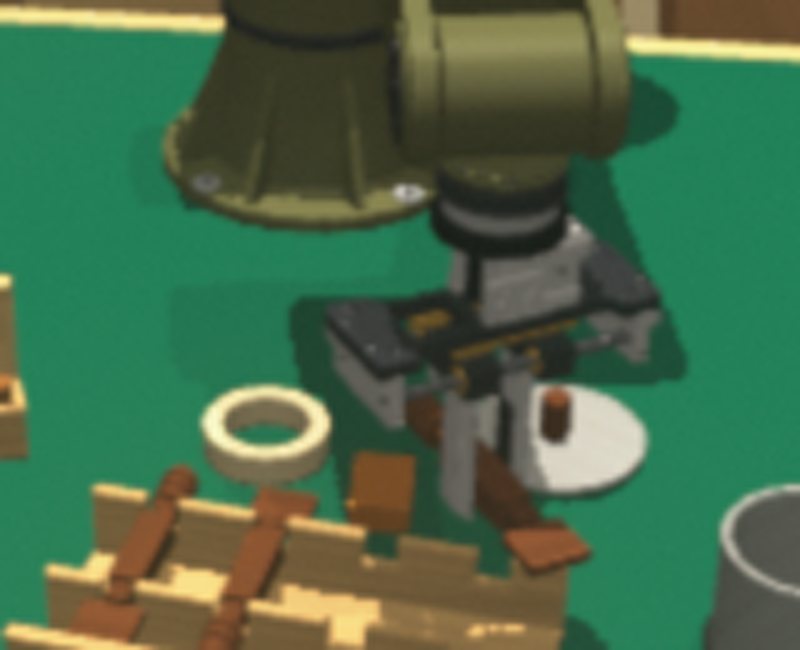

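```bash
python3 -m pendant '[[[0,0,0,-0.14],[0,0,0,-0.28],[0,0,0,-0.42],[0,0,0,-0.56],[0,0,0,-0.7]]]'
python3 -m pendant '[[[0,0,0,-0.14],[0,0,0,-0.28],[0,0,0,-0.42],[0,0,0,-0.56],[0,0,0,-0.7]]]'
python3 -m pendant '[[[0,0,0,-0.14],[0,0,0,-0.28],[0,0,0,-0.42],[0,0,0,-0.56],[0,0,0,-0.7]]]'
python3 - <<'E'
from h import *
print(go(627,151,131,2.978))
E
```

```text
clock: 6.8
eef_pos: [626.4, 150.8, 128.1]
eef_rot: [-3.14, 0.001, 1.239]
wrist_force: [0.1, 0.9, 0.0]
finger_gap: 21.7
clock: 7.3
eef_pos: [626.4, 150.8, 128.1]
eef_rot: [-3.14, -0.0, 1.939]
wrist_force: [-0.9, -0.7, -0.5]
finger_gap: 22.0
clock: 7.8
eef_pos: [626.4, 150.8, 128.1]
eef_rot: [-3.141, -0.001, 2.64]
wrist_force: [-0.8, 0.7, -1.3]
finger_gap: 21.9
[-0.044  0.048 -0.294 -0.338]
```

```bash
python3 -m pendant '[[[0,0,0,-0.14],[0,0,0,-0.28],[0,0,0,-0.338],[0,0,0,-0.338],[0,0,0,-0.338]]]'
python3 - <<'E'
from h import *
print(go(627,151,35,2.978))
v=[609.6,47.3,-.164]
c=cams.camera("top");
p=[np.append(W((L,105),v[2])+v[:2],139) for L in(-87,0,87)]
crop(c,240,100,130,110,6,"t4.png",pj(c,p))
c=cams.camera("scene");crop(c,300,150,140,130,5,"s4.png",pj(c,p))
E
```

```text
clock: 8.3
eef_pos: [626.5, 150.8, 128.6]
eef_rot: [-3.141, -0.001, 2.971]
wrist_force: [-0.9, 0.5, -0.1]
finger_gap: 21.4
[-4.30e-02  3.10e-02  9.36e+00 -7.00e-03]
```

View pics/t4.png

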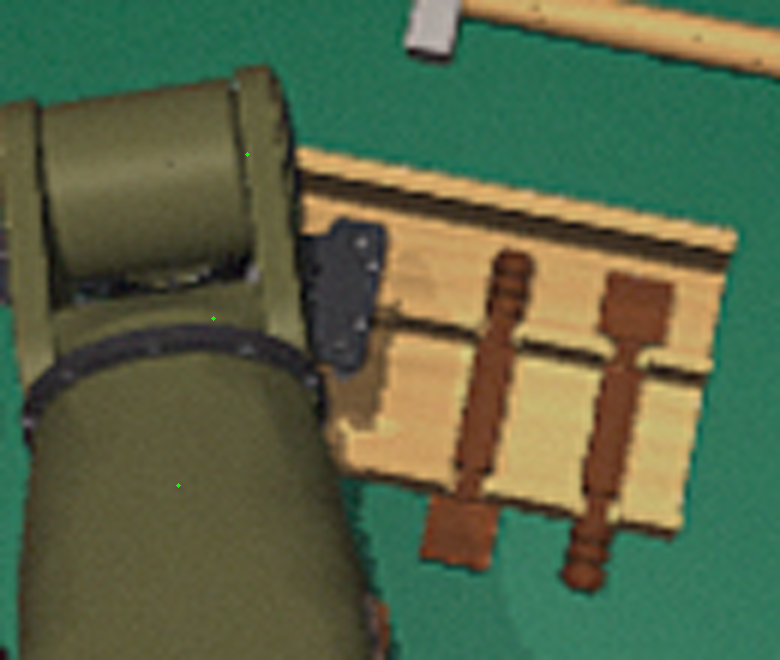

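View pics/s4.png

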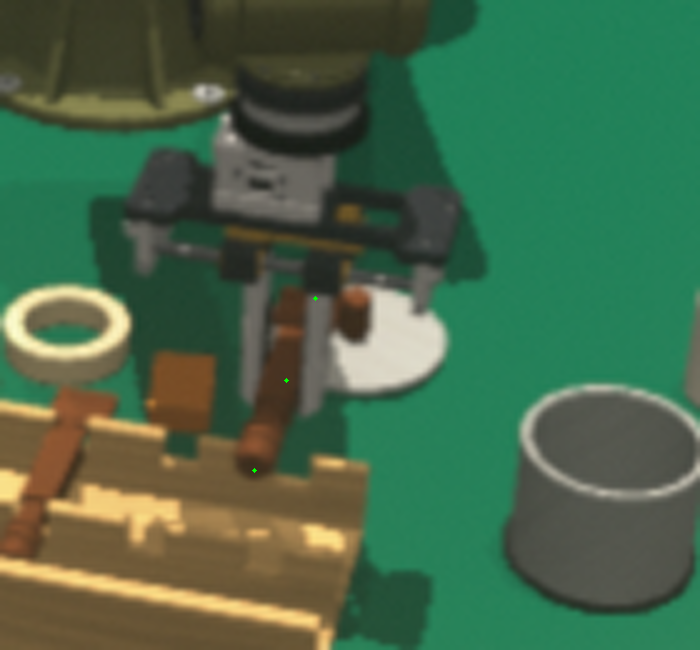

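```bash
python3 -m pendant '[[[0,0,3,-0.007],[0,0,6,-0.007],[0,0,7,-0.007],[0,0,7,-0.007],[0,0,7,-0.007]]]'
python3 - <<'E'
from h import *
print(go(627,151,29.5,2.978))
E
```

```text
clock: 8.9
eef_pos: [627.4, 150.9, 60.8]
eef_rot: [3.141, 0.001, 2.981]
wrist_force: [0.2, -0.3, -0.8]
finger_gap: 21.9
[4.400e-02 1.000e-03 3.127e+00 3.000e-03]
```

```bash
python3 -m pendant '[[[0,0,0.8,0],[0,0,1.6,0],[0,0,2.1,0],[0,0,2.1,0]]]'
python3 -m pendant '[[[0,0,0.4,0],[0,0,0.8,0],[0,0,0.9,0],[0,0,0.9,0]]]'
python3 - <<'E'
from h import *
print(go(627,151,29.5,2.978))
c=cams.camera("scene");crop(c,300,180,120,100,6,"s5.png")
E
```

```text
clock: 9.3
eef_pos: [626.4, 150.8, 37.5]
eef_rot: [-3.141, -0.001, 2.982]
wrist_force: [0.4, 0.1, -1.0]
finger_gap: 21.8
clock: 9.7
eef_pos: [626.8, 150.8, 29.5]
eef_rot: [3.142, 0.0, 2.982]
wrist_force: [0.4, -0.3, 1.2]
finger_gap: 21.5
[-0.012  0.02   0.005  0.004]
```

View pics/s5.png

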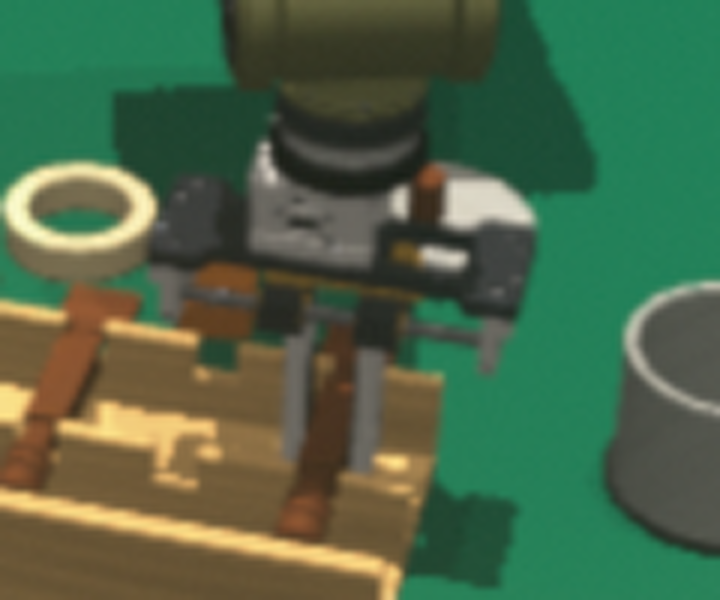

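```bash
python3 -m pendant '[[[0,0,0,0],[0,0,0,0],[0,0,0,0],[0,0,0,0]]]' 0 30
python3 -m pendant '[[[0,0,-2,0],[0,0,-6,0],[0,0,-10,0],[0,0,-10,0]]]'
python3 - <<'E'
from h import *
print(go(592.6,-56.1,130,2.978))
E
```

```text
clock: 10.15
eef_pos: [626.8, 150.8, 29.4]
eef_rot: [3.142, -0.0, 2.982]
wrist_force: [-0.4, 0.2, -0.0]
finger_gap: 46.6
clock: 10.55
eef_pos: [629.0, 151.3, 135.6]
eef_rot: [3.139, 0.009, 2.982]
wrist_force: [1.4, 0.4, 0.0]
finger_gap: 46.8
[ 3.0000e-01 -2.1051e+01  5.5900e-01  4.0000e-03]
```

```bash
python3 -m pendant '[[[0.3,-5,0,0],[0.3,-10,0,0],[0.3,-15,0,0],[0.3,-20,0,0],[0.3,-21,0,0]]]'
python3 - <<'E'
from h import *
print(go(592.6,-56.1,90,2.978))
c=cams.camera("top");crop(c,240,100,130,110,6,"t6.png")
c=cams.camera("scene");crop(c,230,150,160,130,5,"s6.png")
E
```

```text
clock: 11.05
eef_pos: [589.4, -60.3, 129.1]
eef_rot: [-3.141, -0.0, 2.978]
wrist_force: [-0.6, 0.9, 0.1]
finger_gap: 47.3
[-0.243  0.468  3.906 -0.   ]
```

View pics/t6.png

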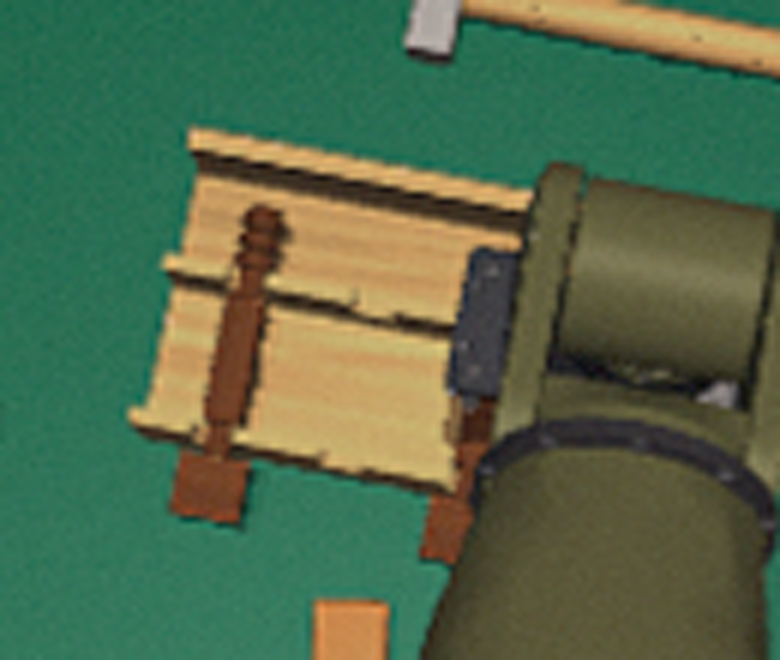

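View pics/s6.png

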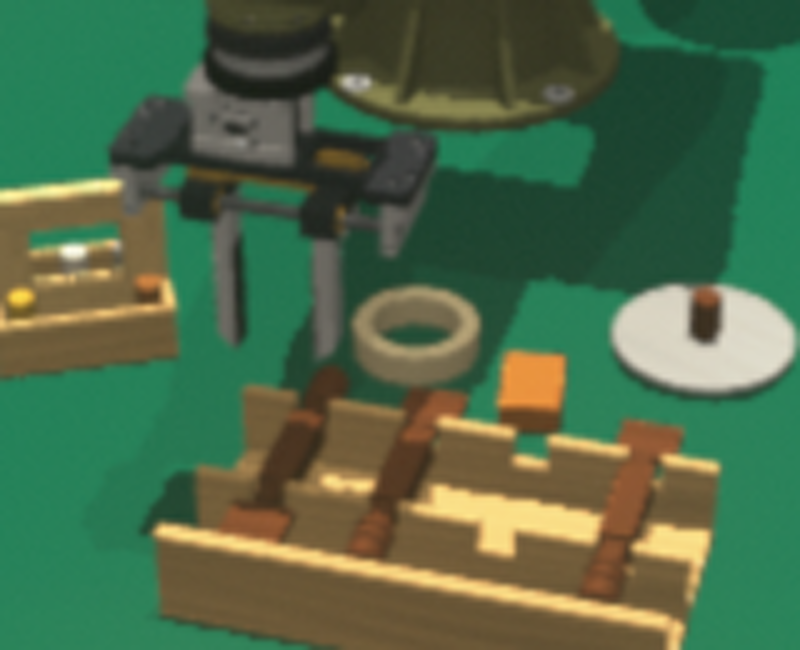

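```bash
python3 -m pendant '[[[-0.2,0.4,1.5,0],[-0.2,0.4,3.9,0],[-0.2,0.4,3.9,0],[-0.2,0.4,3.9,0]]]'
python3 - <<'E'
from h import *
print(go(592.6,-56.1,30,2.978))
c=cams.camera("scene");crop(c,230,170,120,100,6,"s7.png")
E
```

```text
clock: 11.55
eef_pos: [593.1, -51.0, 89.9]
eef_rot: [3.142, -0.001, 2.984]
wrist_force: [0.1, -1.3, -0.1]
finger_gap: 47.1
[-0.035 -0.515  5.992  0.006]
```

View pics/s7.png

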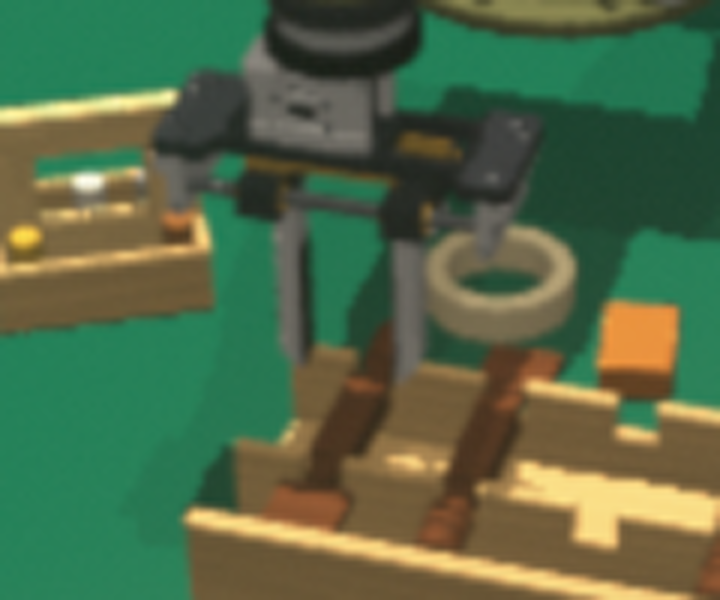

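```bash
python3 -m pendant '[[[0,-0.5,2,0],[0,-0.5,4,0],[0,-0.5,4.5,0],[0,-0.5,4.5,0],[0,-0.5,4.5,0]]]'
python3 - <<'E'
from h import *
print(go(592.6,-56.1,29.5,2.978))
c=cams.camera("scene");crop(c,230,170,120,100,6,"s8.png")
E
```

```text
clock: 12.1
eef_pos: [592.9, -57.2, 46.8]
eef_rot: [3.142, 0.002, 2.982]
wrist_force: [-0.2, -0.0, 0.2]
finger_gap: 46.6
[0.05  0.104 1.727 0.004]
```

View pics/s8.png

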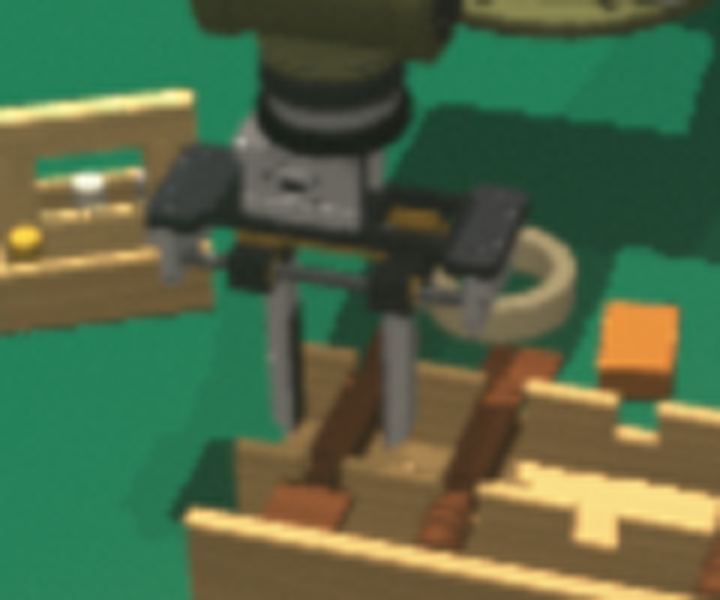

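```bash
python3 -m pendant '[[[0,0.05,0.8,0],[0,0.05,1.7,0],[0,0.05,1.7,0],[0,0.05,1.7,0]]]'
python3 -m pendant '[[[0,0,0,0],[0,0,0,0],[0,0,0,0],[0,0,0,0],[0,0,0,0]]]' -0.6 30
python3 -m pendant '[[[0,0,0,0],[0,0,0,0],[0,0,0,0]]]' -1 30
python3 - <<'E'
from h import *
s=manip.read_state();print(s["wrist_force"],s["moment"],s["finger_gap"],go(592.6,-56.1,29.5,2.978))
E
```

```text
clock: 12.55
eef_pos: [592.2, -56.8, 28.1]
eef_rot: [-3.142, -0.001, 2.982]
wrist_force: [-0.0, 0.5, 0.1]
finger_gap: 46.7
clock: 13.05
eef_pos: [592.5, -56.8, 28.7]
eef_rot: [3.142, 0.0, 2.982]
wrist_force: [-0.4, 0.8, 1.3]
finger_gap: 21.6
clock: 13.35
eef_pos: [592.4, -56.8, 28.7]
eef_rot: [3.142, 0.0, 2.982]
wrist_force: [0.2, 1.2, 4.1]
finger_gap: 21.9
[0.23122775 1.19667279 4.08063918] [ 0.27563795 -0.04702801 -0.03576199] 21.941016061342335 [-0.004  0.073 -0.085  0.004]
```

```bash
python3 -m pendant '[[[0,0,-2,0],[0,0,-5,0],[0,0,-8,0],[0,0,-10,0],[0,0,-10,0]]]'
python3 -m pendant '[[[0,0,0,0.14],[0,0,0,0.28],[0,0,0,0.42],[0,0,0,0.56],[0,0,0,0.7]]]'
python3 -m pendant '[[[0,0,0,0.14],[0,0,0,0.28],[0,0,0,0.42],[0,0,0,0.56],[0,0,0,0.7]]]'
python3 -m pendant '[[[0,0,0,0.14],[0,0,0,0.28],[0,0,0,0.42],[0,0,0,0.56],[0,0,0,0.7]]]'
python3 -m pendant '[[[0,0,0,0.14],[0,0,0,0.28],[0,0,0,0.42],[0,0,0,0.56],[0,0,0,0.7]]]'
python3 - <<'E'
from h import *
print(go(592.6,-56.4,29,-.162))
c=cams.camera("scene");crop(c,230,140,150,120,5,"s9.png")
E
```

```text
clock: 13.85
eef_pos: [593.4, -57.1, 131.0]
eef_rot: [-3.141, 0.004, 2.982]
wrist_force: [-0.4, -0.2, -0.9]
finger_gap: 21.9
clock: 14.35
eef_pos: [591.7, -56.8, 126.7]
eef_rot: [-3.14, -0.002, 2.276]
wrist_force: [-0.2, 0.2, -1.0]
finger_gap: 21.4
clock: 14.85
eef_pos: [591.7, -56.8, 126.7]
eef_rot: [-3.139, -0.0, 1.576]
wrist_force: [0.3, -0.7, -1.2]
finger_gap: 21.8
clock: 15.35
eef_pos: [591.7, -56.9, 126.7]
eef_rot: [-3.14, 0.001, 0.876]
wrist_force: [0.0, -0.6, -0.1]
finger_gap: 21.9
clock: 15.85
eef_pos: [591.7, -56.8, 126.7]
eef_rot: [-3.141, 0.002, 0.176]
wrist_force: [-0.0, -0.2, 0.2]
finger_gap: 21.7
[ 0.092 -0.026  9.768  0.338]
```

View pics/s9.png

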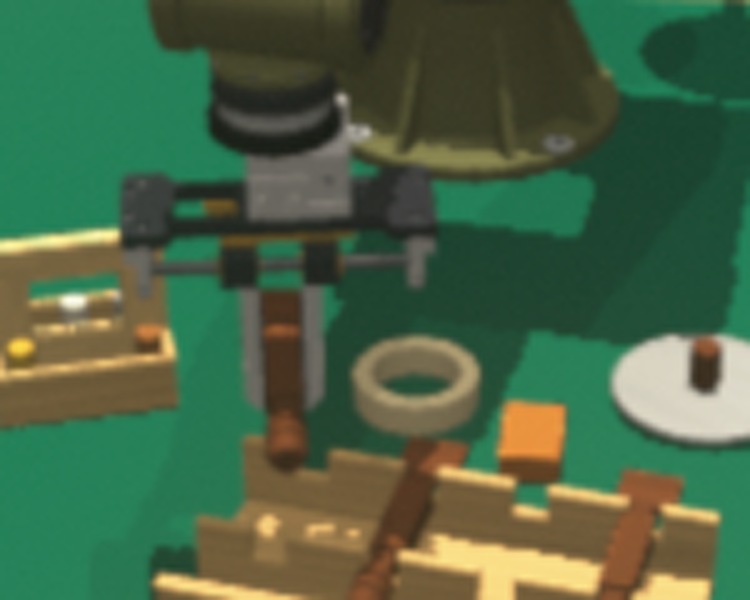

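```bash
python3 -m pendant '[[[0,0,0,0.14],[0,0,0,0.28],[0,0,0,0.338],[0,0,2,0.338],[0,0,2,0.338]]]'
python3 - <<'E'
from h import *
print(go(592.6,-56.4,61,-.162))
E
```

```text
clock: 16.4
eef_pos: [590.8, -56.7, 105.2]
eef_rot: [3.142, 0.005, -0.154]
wrist_force: [0.1, 0.3, -0.2]
finger_gap: 21.7
[ 0.177 -0.055  4.417  0.008]
```

```bash
python3 -m pendant '[[[0,0,2,0.005],[0,0,4.4,0.005],[0,0,4.6,0.005],[0,0,4.6,0.005]]]'
python3 - <<'E'
from h import *
print(go(592.6,-56.4,29,-.162))
E
```

```text
clock: 16.8
eef_pos: [592.2, -56.9, 62.5]
eef_rot: [3.142, 0.001, -0.16]
wrist_force: [0.2, -0.2, -0.4]
finger_gap: 22.2
[ 3.20e-02 -5.10e-02  3.35e+00  2.00e-03]
```

```bash
python3 -m pendant '[[[0,0,0.8,0],[0,0,1.6,0],[0,0,2.3,0],[0,0,2.3,0]]]'
python3 -m pendant '[[[0,0,0.4,0],[0,0,0.8,0],[0,0,1,0],[0,0,1,0]]]'
python3 - <<'E'
from h import *
print(go(592.6,-56.4,29,-.162))
c=cams.camera("scene");crop(c,230,170,120,100,6,"s10.png")
E
```

```text
clock: 17.2
eef_pos: [591.8, -56.8, 38.4]
eef_rot: [3.142, 0.002, -0.161]
wrist_force: [0.3, 0.2, -1.0]
finger_gap: 22.1
clock: 17.6
eef_pos: [592.2, -56.8, 29.2]
eef_rot: [-3.142, 0.0, -0.161]
wrist_force: [-0.1, -0.7, -0.5]
finger_gap: 21.6
[ 0.035 -0.049  0.015  0.001]
```

View pics/s10.png

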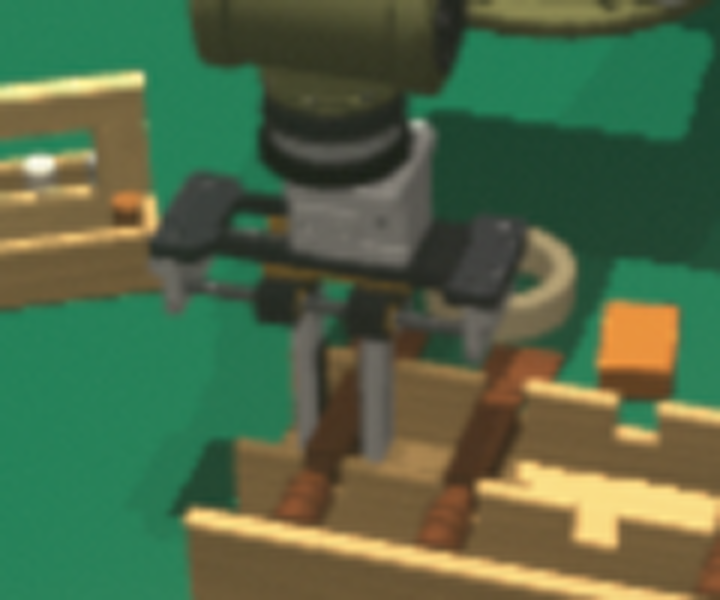

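```bash
python3 -m pendant '[[[0,0,0,0],[0,0,0,0],[0,0,0,0],[0,0,0,0]]]' 0 30
python3 -m pendant '[[[0,0,-2,0],[0,0,-6,0],[0,0,-10,0],[0,0,-14,0],[0,0,-16,0]]]'
python3 - <<'E'
from h import *
print(go(390,194,190,-.162))
E
```

```text
clock: 18.05
eef_pos: [592.4, -56.9, 29.6]
eef_rot: [3.142, -0.0, -0.161]
wrist_force: [-0.1, 0.2, 0.5]
finger_gap: 46.2
clock: 18.55
eef_pos: [593.1, -57.0, 193.4]
eef_rot: [-3.142, -0.005, -0.161]
wrist_force: [0.4, 0.2, -0.3]
finger_gap: 47.1
[-2.4075e+01 -2.1511e+01  3.4000e-01  1.0000e-03]
```

```bash
python3 -m pendant '[[[-5,0,0,0],[-10,0,0,0],[-15,0,0,0],[-20,0,0,0],[-20,0,0,0]]]'
python3 - <<'E'
from h import *
print(go(390,194,190,-.162))
c=cams.camera("top");crop(c,180,100,260,170,3,"t11.png")
c=cams.camera("scene");crop(c,220,170,250,130,3.2,"s11.png")
for cn in("top","scene"):
  for r in models.regions_of(cn,"lid_knob")[:2]: print(cn,r["score"],r["point"])
E
```

```text
clock: 19.05
eef_pos: [390.5, -23.9, 189.3]
eef_rot: [-3.142, 0.001, -0.161]
wrist_force: [0.9, -1.3, 0.3]
finger_gap: 47.1
[-3.5360e+00 -2.1502e+01 -7.1000e-02  1.0000e-03]
top 0.69 [263.6, 231.2]
scene 0.86 [371.2, 217.3]
scene 0.46 [287.2, 240.3]
```

View pics/t11.png

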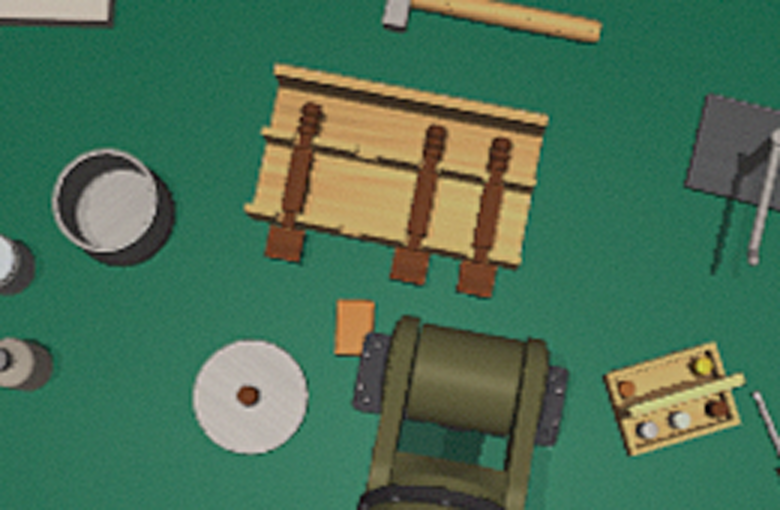

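View pics/s11.png

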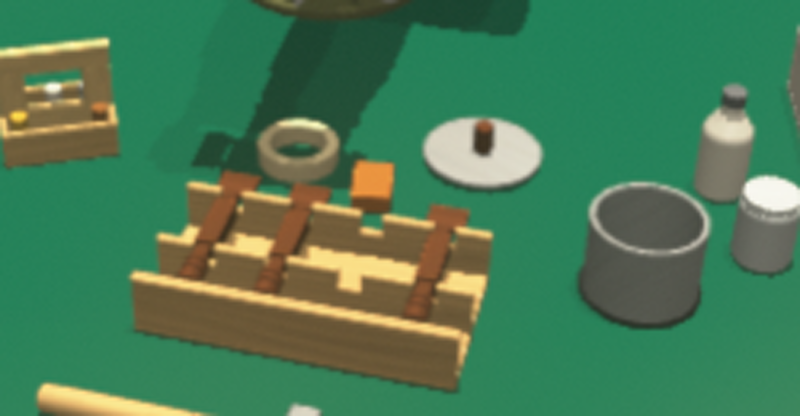

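```bash
cat > lid.py <<'E'
from h import *
from scipy.optimize import least_squares
def circ(c,x0,y0,x1,y1,z,R,guess,show=None):
    f=c["frame"];hsv=cv2.cvtColor(f,cv2.COLOR_RGB2HSV).astype(int)
    # grey vs green
    m=((f[:,:,1].astype(int)-f[:,:,0])<25).astype(np.uint8)
    mm=np.zeros_like(m);mm[y0:y1,x0:x1]=m[y0:y1,x0:x1]
    n,l,st,ce=cv2.connectedComponentsWithStats(mm);k=1+np.argmax(st[1:,4])
    cn=max(cv2.findContours((l==k).astype(np.uint8),0,cv2.CHAIN_APPROX_NONE)[0],key=len)[:,0]
    P=np.array([bp(c,p,z)[:2] for p in cn])
    r=least_squares(lambda v:np.hypot(*(P-v[:2]).T)-v[2],[*guess,R],loss="soft_l1",f_scale=2)
    return r.x
if __name__=="__main__":
    t=cams.camera("top");s=cams.camera("scene")
    print("lid top",circ(t,240,205,290,255,12,62,(390,194)))
    print("lid scn",circ(s,345,195,395,235,12,62,(390,194)))
    for n,c,p in(("t",t,None),("s",s,None)): pass
    print("knob", bp(t,(262.4,231.3),44))
E
python3 lid.py
python3 - <<'E'
from h import *
t=cams.camera("top");s=cams.camera("scene")
def ring(cx,cy,z,R): return [(cx+R*np.cos(a),cy+R*np.sin(a),z) for a in np.linspace(0,6.28,40)]
import sys
P=ring(577,328,85,55)
crop(t,190,140,60,60,10,"t12.png",pj(t,P)); crop(s,390,215,70,70,8,"s12.png",pj(s,P))
E
```

```text
lid top [392.134731   194.17589215  61.05491375]
lid scn [396.92342156 194.11952082  62.25061377]
knob [391.97138788 191.8895675   44.        ]
```

View pics/t12.png

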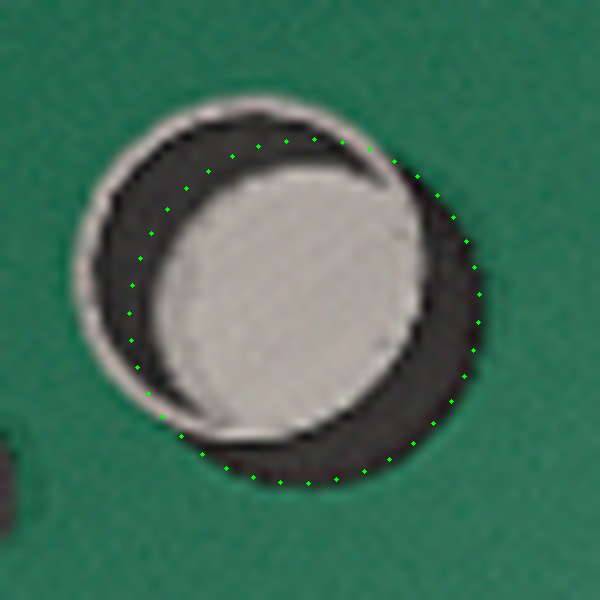

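View pics/s12.png

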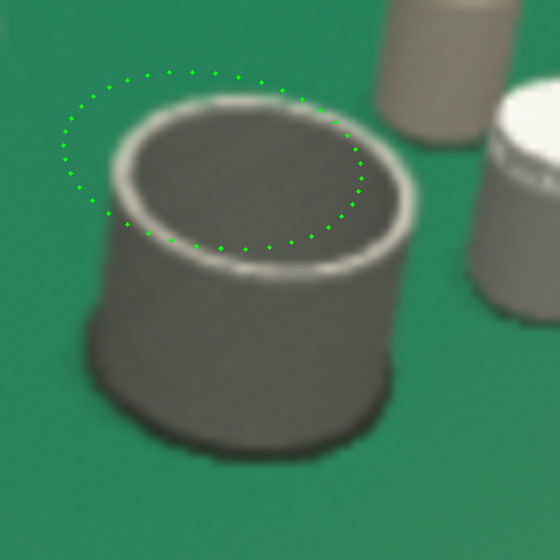

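```bash
python3 - <<'E'
from h import *
from scipy.optimize import least_squares
t=cams.camera("top");s=cams.camera("scene")
print(bp(t,(214.35,166.55),85))
S=[(111,172),(416,200),(240,95),(285,279),(130,128),(385,145),(180,253),(370,262)]
P=np.array([bp(s,(x/8+390-.45,y/8+215-.45),85)[:2] for x,y in S])
r=least_squares(lambda v:np.hypot(*(P-v[:2]).T)-v[2],[600,340,55]);print(r.x,r.fun)
def ring(cx,cy,z,R): return [(cx+R*np.cos(a),cy+R*np.sin(a),z) for a in np.linspace(0,6.28,40)]
cx,cy=r.x[:2]*.5+bp(t,(214.35,166.55),85)[:2]*.5
P=ring(cx,cy,85,55)+ring(cx,cy,85,50)
crop(t,190,140,60,60,10,"t13.png",pj(t,P)); crop(s,390,215,70,70,8,"s13.png",pj(s,P))
P=ring(393.5,193.5,12,62)+ring(393.5,193.5,44,11)
crop(t,235,205,60,60,10,"t14.png",pj(t,P)); crop(s,340,185,70,60,8,"s14.png",pj(s,P))
E
cd pics; python3 -c "
import cv2,numpy as np
a=[cv2.resize(cv2.imread(f),(400,300)) for f in('t13.png','s13.png','t14.png','s14.png')]
cv2.imwrite('q1.png',np.vstack([np.hstack(a[:2]),np.hstack(a[2:])]))"
```

```text
[589.41552386 346.42668115  85.        ]
[591.35208518 345.828399    55.83660893] [-0.19409169 -0.02935421  0.07332001  0.47361312  0.23136155 -0.12419179
 -0.31243465 -0.11822234]
```

View pics/q1.png

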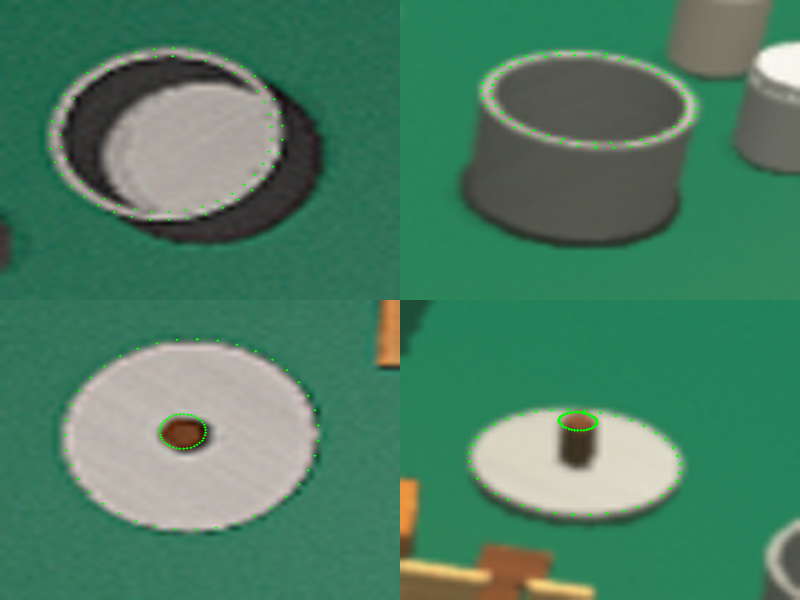

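```bash
python3 -m pendant '[[[-3.5,-5,0,-0.14],[-3.5,-10,0,-0.28],[-3.5,-15,0,-0.42],[-3.5,-20,0,-0.55],[-3.5,-21.5,0,-0.55]]]'
python3 - <<'E'
from h import *
print(go(393,193.7,60,.4))
E
```

```text
clock: 20.05
eef_pos: [395.0, 196.3, 189.3]
eef_rot: [-3.141, -0.0, 0.396]
wrist_force: [0.4, -0.8, 0.9]
finger_gap: 46.9
[-2.8000e-01  1.6500e-01  1.2932e+01 -4.0000e-03]
```

```bash
python3 -m pendant '[[[-0.1,0,4,0],[-0.1,0,8,0],[-0.1,0,12,0],[-0.1,0,12.9,0],[-0.1,0,12.9,0]]]'
python3 - <<'E'
from h import *
print(go(393,193.7,25,.4))
c=cams.camera("scene");crop(c,330,150,100,90,6,"s15.png")
E
```

```text
clock: 20.55
eef_pos: [393.7, 192.6, 60.0]
eef_rot: [-3.142, 0.002, 0.389]
wrist_force: [0.4, 1.0, 0.2]
finger_gap: 46.8
[-0.025 -0.132  3.503 -0.011]
```

View pics/s15.png

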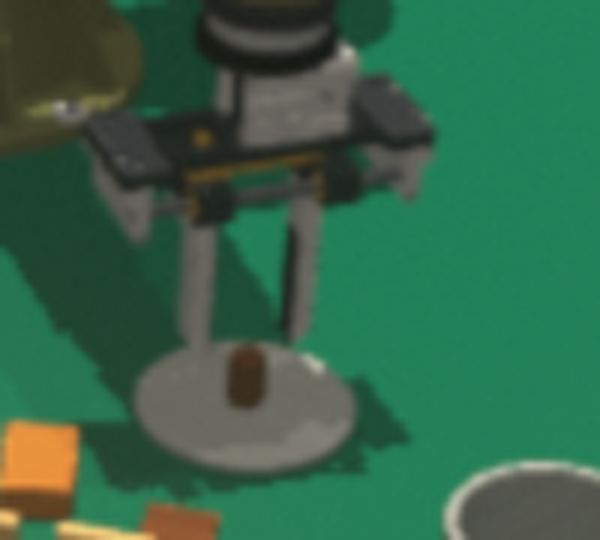

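```bash
python3 -m pendant '[[[0,-0.1,1,0],[0,-0.1,2,0],[0,-0.1,2.8,0],[0,-0.1,3.4,0],[0,-0.1,3.4,0]]]'
python3 -m pendant '[[[0,0,0,0],[0,0,0,0]]]'
python3 - <<'E'
from h import *
print(go(393,193.7,25,.4))
c=cams.camera("scene");crop(c,330,150,100,90,6,"s16.png")
E
```

```text
clock: 21.1
eef_pos: [393.2, 193.5, 25.7]
eef_rot: [-3.142, 0.001, 0.389]
wrist_force: [1.7, -0.7, -0.8]
finger_gap: 47.0
clock: 21.3
eef_pos: [393.8, 193.7, 26.7]
eef_rot: [3.142, -0.001, 0.389]
wrist_force: [0.7, -0.3, 0.1]
finger_gap: 46.9
[-0.072 -0.029  0.174 -0.011]
```

View pics/s16.png

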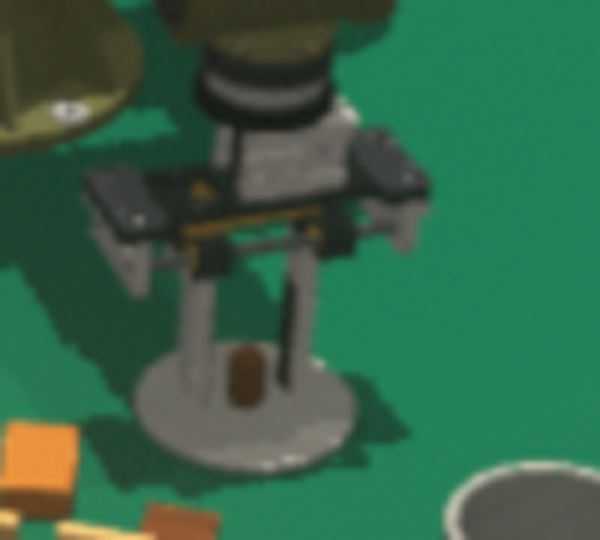

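Straddled (fingers at ~(200,390) and (290,385), knob at (246,378)). Close.

```bash
python3 -m pendant '[[[-0.05,0,0.2,0],[-0.05,0,0.2,0],[-0.05,0,0.2,0],[-0.05,0,0.2,0],[-0.05,0,0.2,0]]]' -0.6 40
python3 -m pendant '[[[0,0,0,0],[0,0,0,0],[0,0,0,0]]]' -1 40
python3 -m pendant '[[[0,0,-2,0],[0,0,-5,0],[0,0,-9,0],[0,0,-12.5,0],[0,0,-12.5,0]]]'
python3 - <<'E'
from h import *
print(go(590.3,346.2,150,.389))
c=cams.camera("scene");crop(c,330,130,120,110,5,"s17.png")
E
```

```text
clock: 21.85
eef_pos: [393.1, 193.4, 24.5]
eef_rot: [-3.142, 0.0, 0.389]
wrist_force: [-0.4, 0.5, 0.8]
finger_gap: 21.4
clock: 22.15
eef_pos: [393.1, 193.5, 24.5]
eef_rot: [-3.142, -0.0, 0.389]
wrist_force: [-0.3, 1.1, -0.3]
finger_gap: 21.4
clock: 22.65
eef_pos: [394.8, 194.1, 153.5]
eef_rot: [3.141, -0.007, 0.389]
wrist_force: [-0.0, 0.5, -1.8]
finger_gap: 21.3
[23.855 -6.666  0.347 -0.   ]
```

View pics/s17.png

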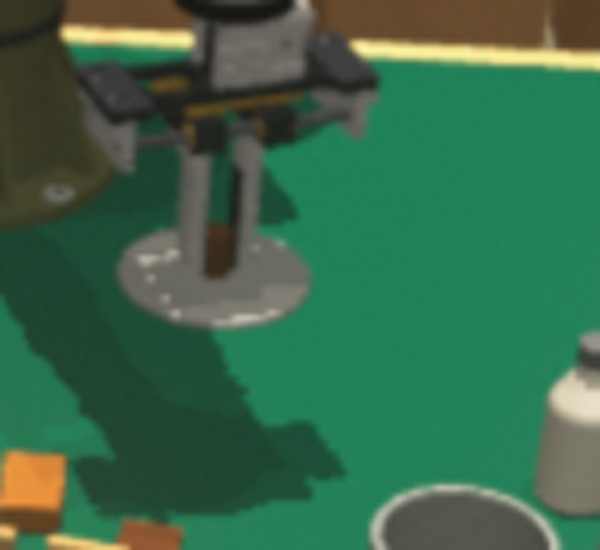

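```bash
python3 -m pendant '[[[3,-0.8,0,0],[7,-2,0,0],[11,-3.1,0,0],[15,-4.2,0,0],[19,-5.3,0,0]]]'
python3 -m pendant '[[[3,-0.8,0,0],[4.7,-1.3,0,0],[4.7,-1.3,0,0],[4.7,-1.3,0,0]]]'
python3 - <<'E'
from h import *
print(go(590.3,346.2,120,.389))
E
```

```text
clock: 23.2
eef_pos: [549.5, 315.2, 147.1]
eef_rot: [3.141, 0.003, 0.389]
wrist_force: [0.9, 0.5, -1.1]
finger_gap: 21.1
clock: 23.6
eef_pos: [586.7, 343.9, 147.3]
eef_rot: [3.141, 0.003, 0.389]
wrist_force: [0.0, -0.9, -1.4]
finger_gap: 21.4
[ 0.417 -0.075  2.734 -0.   ]
```

```bash
python3 -m pendant '[[[0.2,0,1,0],[0.2,0,2,0],[0.2,0,2.7,0],[0.2,0,2.7,0]]]'
python3 - <<'E'
from h import *
print(go(590.3,346.2,115,.389))
t=cams.camera("top");s=cams.camera("scene")
crop(t,180,120,90,90,6,"t18.png"); crop(s,380,170,80,110,5,"s18.png")
E
```

```text
clock: 24.0
eef_pos: [588.6, 344.7, 120.8]
eef_rot: [3.141, 0.002, 0.389]
wrist_force: [-0.2, 0.2, -1.1]
finger_gap: 21.1
[ 0.217 -0.075  0.581 -0.   ]
```

View pics/s18.png

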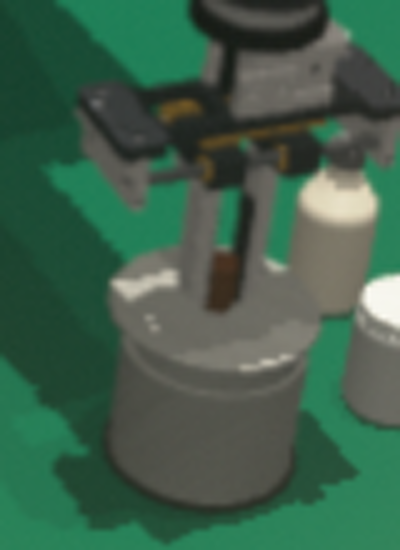

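```bash
python3 -m pendant '[[[0.2,-0.07,0.4,0],[0.2,-0.07,0.8,0],[0.2,-0.07,1.1,0],[0.2,-0.07,1.3,0],[0.2,-0.07,1.3,0]]]'
python3 - <<'E'
from h import *
print(go(590.3,346.2,102.5,.389))
E
```

```text
clock: 24.6
eef_pos: [590.7, 346.5, 109.1]
eef_rot: [3.142, 0.0, 0.389]
wrist_force: [0.2, 0.3, -1.4]
finger_gap: 20.9
[-0.049  0.007  0.659 -0.   ]
```

```bash
python3 -m pendant '[[[0,0,0.2,0],[0,0,0.4,0],[0,0,0.55,0],[0,0,0.65,0],[0,0,0.65,0]]]'
python3 - <<'E'
from h import *
print(go(590.3,346.2,102.5,.389),manip.read_state()["moment"])
E
```

```text
clock: 25.1
eef_pos: [590.8, 346.5, 102.8]
eef_rot: [3.142, 0.0, 0.389]
wrist_force: [0.5, -0.2, -0.5]
finger_gap: 21.3
[-0.054  0.013  0.026 -0.   ] [-0.01002805 -0.04860563 -0.01943486]
```

```bash
python3 -m pendant '[[[0,0,0.05,0],[0,0,0.05,0],[0,0,0.05,0]]]'
python3 -m pendant '[[[0,0,0,0],[0,0,0,0],[0,0,0,0],[0,0,0,0]]]' -0.1
python3 -m pendant '[[[0,0,-2,0],[0,0,-5,0],[0,0,-9,0],[0,0,-11,0],[0,0,-11,0]]]'
python3 -m pendant '[[[-5,0,0,0],[-10,0,0,0],[-15,0,0,0],[-20,0,0,0],[-20,0,0,0]]]'
python3 - <<'E'
from h import *
t=cams.camera("top");s=cams.camera("scene")
def ring(cx,cy,z,R): return [(cx+R*np.cos(a),cy+R*np.sin(a),z) for a in np.linspace(0,6.28,40)]
P=ring(590.5,346.3,90,62)+ring(590.5,346.3,122,11)
crop(t,185,130,65,65,8,"t19.png",pj(t,P)); crop(s,385,200,75,85,6,"s19.png",pj(s,P))
crop(t,340,100,150,170,3.5,"t20.png");crop(s,150,170,130,120,5,"s20.png")
for cn in("top","scene"):
  for r in models.regions_of(cn,"caddy_grip")[:2]: print(cn,r["score"],r["point"])
E
```

```text
clock: 25.4
eef_pos: [590.9, 346.6, 102.6]
eef_rot: [-3.142, -0.0, 0.389]
wrist_force: [-0.0, -0.2, -1.1]
finger_gap: 21.3
clock: 25.8
eef_pos: [590.9, 346.5, 102.5]
eef_rot: [-3.142, -0.0, 0.389]
wrist_force: [0.2, -0.6, -0.2]
finger_gap: 41.9
clock: 26.3
eef_pos: [591.7, 347.0, 216.2]
eef_rot: [-3.141, -0.006, 0.389]
wrist_force: [0.2, -0.3, 0.6]
finger_gap: 42.1
clock: 26.8
eef_pos: [400.7, 268.6, 210.7]
eef_rot: [3.141, 0.004, 0.39]
wrist_force: [0.0, 1.0, 0.2]
finger_gap: 42.4
top 0.97 [405.0, 231.6]
top 0.69 [299.3, 210.9]
scene 0.67 [237.2, 201.3]
scene 0.3 [174.9, 213.0]
```

View pics/t19.png

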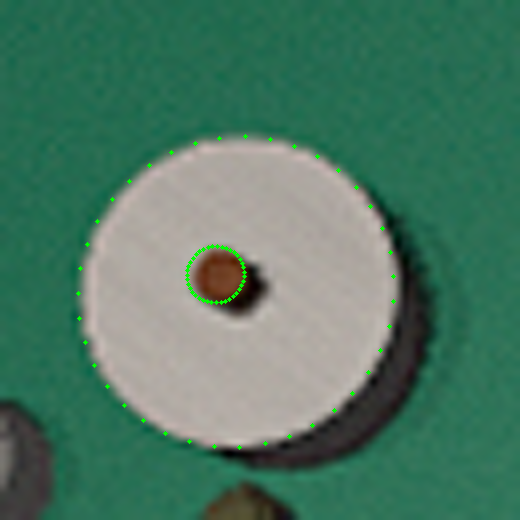

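View pics/s19.png

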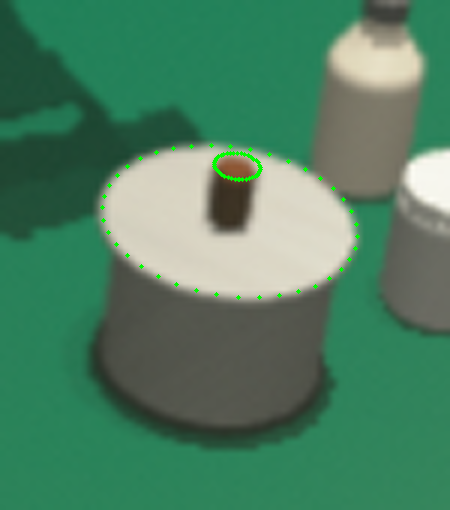

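View pics/t20.png

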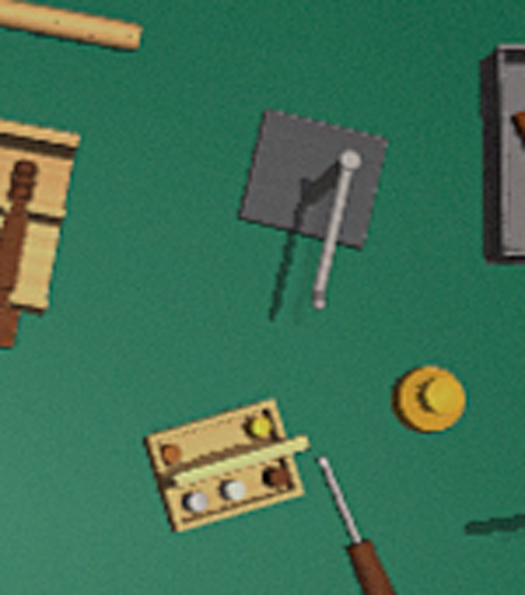

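View pics/s20.png

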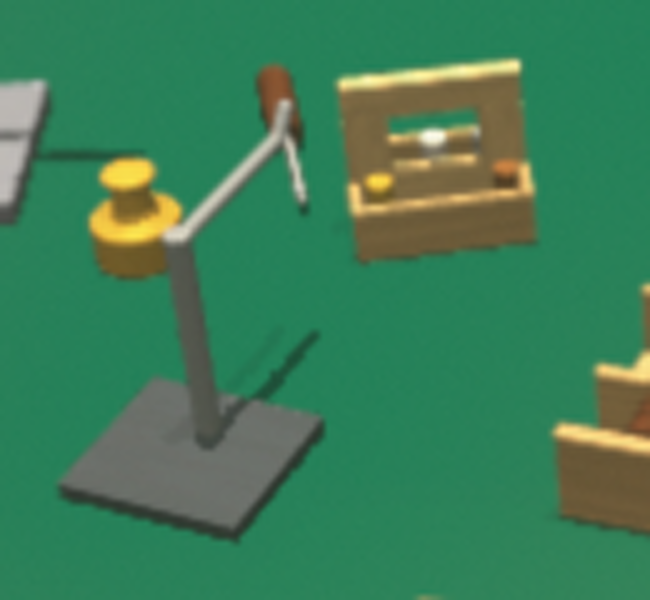

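Run:
```python
from h import *
t=cams.camera("top");s=cams.camera("scene")
T=lambda x,y:(x/3.5+340-.35,y/3.5+100-.35)
S=lambda x,y:(150+x/5-.4,170+y/5-.4)
print("cad top",bp(t,T(178,482),114)[:2],bp(t,T(307,443),114)[:2])
print("cad scn",bp(s,S(520,67),114)[:2],bp(s,S(340,83),114)[:2])
print("box base corners top z40", [bp(t,T(*p),40)[:2].round(1) for p in((146,437),(273,401),(303,492),(177,531))])
print("hook post top",bp(t,T(350,158),155)[:2],"tip",bp(t,T(319,302),166)[:2])
print("hook scn post",bp(s,S(177,234),155)[:2],"tip top",bp(s,S(285,101),169)[:2],"tip base",bp(s,S(281,133),152)[:2])
print("post foot scene",bp(s,S(208,441),5)[:2])
```

```text
cad top [ 380.94178833 -204.38835587] [ 417.4524034  -315.37036782]
cad scn [ 385.77996792 -199.60605279] [ 418.54623606 -313.79770259]
box base corners top z40 [array([ 423.9, -186.6]), array([ 459.9, -302.3]), array([ 377.8, -329.4]), array([ 339.6, -215.4])]
hook post top [ 659.70987067 -343.26790883] tip [ 532.54086797 -313.3886059 ]
hook scn post [ 656.83538488 -342.68931459] tip top [ 530.27988505 -312.94883648] tip base [ 540.29460143 -314.61416493]
post foot scene [ 661.39813   -343.3167142]
```

Run:
```python
from h import *
t=cams.camera("top");s=cams.camera("scene")
T=lambda x,y:(x/3.5+340-.35,y/3.5+100-.35)
S=lambda x,y:(150+x/5-.4,170+y/5-.4)
def tri(a,b):
    A=[bp(t,a,z) for z in(0,100)];B=[bp(s,b,z) for z in(0,100)]
    for z in range(20,100,5): 
        d=np.linalg.norm(bp(t,a,z)-bp(s,b,z)); yield z,round(d,1)
for a,b in(((195,500),(432,135)),((232,489),(432,135)),((260,426),(380,182)),((170,453),(506,170)),((275,477),(395,140))): print(a,min(tri(T(*a),S(*b)),key=lambda q:q[1]))
print(go(400.5,-258.5,210,1.873))
```

```text
(195, 500) (50, np.float64(38.2))
(232, 489) (50, np.float64(4.1))
(260, 426) (50, np.float64(1.8))
(170, 453) (45, np.float64(3.1))
(275, 477) (50, np.float64(12.0))
[-20.597  48.77    0.195  -1.484]
```

```bash
python3 -m pendant '[[[-5,10,-1,-0.14],[-7,15,-1,-0.28],[-10,20,-1,-0.42],[-12,25,-1,-0.56],[-14,30,-1,-0.7]]]' 0 40
python3 - <<'E'
from h import *
print(go(400.5,-258.5,210,1.873),manip.read_state()["joints"])
E
```

```text
clock: 27.7
eef_pos: [394.7, 53.7, 221.4]
eef_rot: [3.141, -0.0, 1.027]
wrist_force: [1.6, 0.4, 0.3]
finger_gap: 47.0
[-26.425  16.638   1.136  -0.846] [ 4.32470242e-02 -5.43296062e-02  1.89987327e+00 -1.35340829e-05
  1.29580669e+00  5.86580686e-01]
```

```bash
python3 -m pendant '[[[-4,2.6,0,-0.14],[-8,5.2,0,-0.28],[-13,7.8,0,-0.42],[-17,10.4,0,-0.56],[-21,13,0,-0.7]]]'
python3 - <<'E'
from h import *
print(go(400.5,-258.5,210,1.873))
E
```

```text
clock: 28.2
eef_pos: [396.3, -150.0, 221.4]
eef_rot: [3.141, 0.0, 1.636]
wrist_force: [-0.2, 1.0, 0.5]
finger_gap: 47.1
[-10.856  -0.287   1.137  -0.237]
```

```bash
python3 -m pendant '[[[-4,-0.2,1,-0.1],[-8,-0.3,1,-0.18],[-8,-0.3,1,-0.18],[-8,-0.3,1,-0.18]]]'
python3 - <<'E'
from h import *
print(go(400.5,-258.5,150,1.873))
E
```

```text
clock: 28.6
eef_pos: [398.1, -228.6, 210.9]
eef_rot: [-3.141, -0.001, 1.808]
wrist_force: [0.9, -0.3, -1.5]
finger_gap: 47.0
[-2.965 -0.47   6.086 -0.065]
```

```bash
python3 -m pendant '[[[-2.5,-0.4,2,-0.065],[-2.7,-0.4,5,-0.065],[-2.7,-0.4,6,-0.065],[-2.7,-0.4,6,-0.065]]]'
python3 - <<'E'
from h import *
print(go(400.5,-258.5,130,1.873))
t=cams.camera("top");s=cams.camera("scene")
crop(s,190,120,120,110,6,"s21.png")
E
```

```text
clock: 29.0
eef_pos: [400.5, -254.1, 150.6]
eef_rot: [-3.14, -0.002, 1.876]
wrist_force: [-0.4, -0.2, -0.0]
finger_gap: 47.2
[-0.423 -0.13   2.059  0.003]
```

View pics/s21.png

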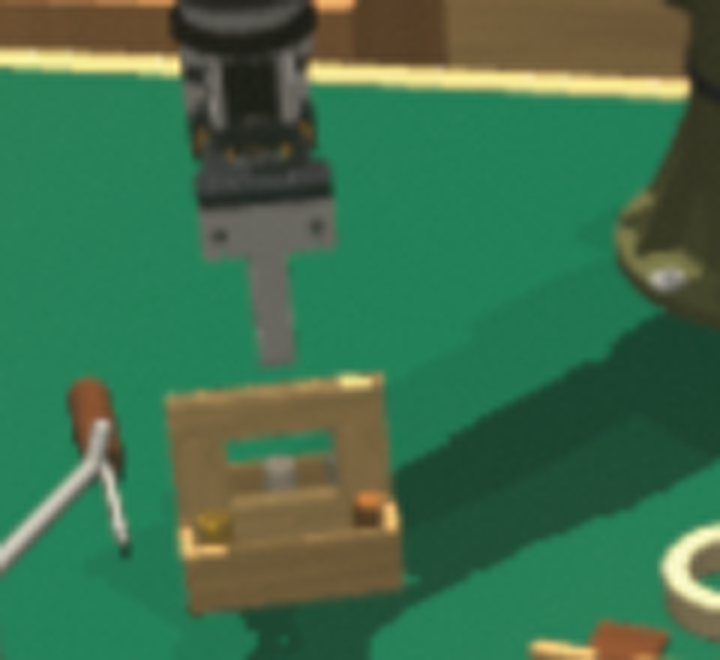

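```bash
python3 -m pendant '[[[-0.4,-0.1,1.5,0],[-0.4,-0.1,3,0],[-0.4,-0.1,4.5,0],[-0.4,-0.1,5.3,0],[-0.4,-0.1,5.3,0]]]'
python3 -m pendant '[[[0,0,0,0],[0,0,0,0]]]'
python3 - <<'E'
from h import *
print(go(400.5,-258.5,97,1.873))
t=cams.camera("top");s=cams.camera("scene")
crop(s,190,120,120,110,6,"s22.png")
E
```

```text
clock: 29.6
eef_pos: [401.0, -259.1, 98.5]
eef_rot: [-3.142, -0.0, 1.876]
wrist_force: [0.2, -0.9, -0.2]
finger_gap: 47.1
clock: 29.8
eef_pos: [401.3, -259.6, 99.3]
eef_rot: [3.141, 0.001, 1.876]
wrist_force: [-0.4, 0.2, 0.4]
finger_gap: 47.4
[ 0.128 -0.047  0.231  0.003]
```

View pics/s22.png

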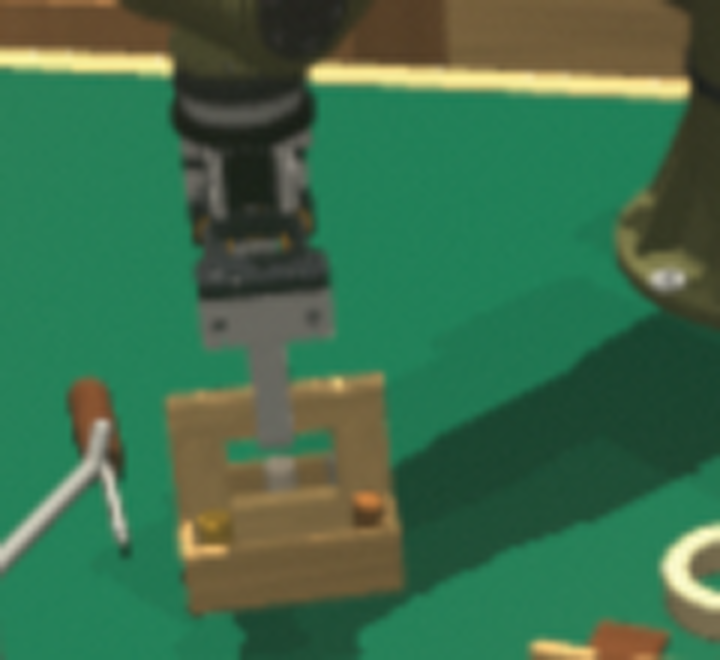

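```bash
python3 -m pendant '[[[0.1,0,0.2,0],[0.1,0,0.2,0],[0.1,0,0.2,0],[0.1,0,0.2,0],[0.1,0,0.2,0]]]' -0.6 50
python3 -m pendant '[[[0,0,0,0],[0,0,0,0],[0,0,0,0],[0,0,0,0]]]' -1 50
python3 - <<'E'
from h import *
s=manip.read_state();print(s["wrist_force"],s["moment"],s["finger_gap"],go(400.5,-258.5,97,1.873))
E
```

```text
clock: 30.4
eef_pos: [400.6, -258.4, 96.4]
eef_rot: [3.142, -0.0, 1.876]
wrist_force: [-0.2, -0.4, 0.9]
finger_gap: 19.1
clock: 30.8
eef_pos: [400.5, -258.4, 96.2]
eef_rot: [-3.141, -0.0, 1.876]
wrist_force: [0.6, 0.4, -2.9]
finger_gap: 11.6
[ 0.56240275  0.37374379 -2.89211246] [ 0.01029601 -0.08849893 -0.01297506] 11.633070495147143 [-0.011 -0.007 -0.077  0.003]
```

```bash
python3 -m pendant '[[[0,0,-1,0],[0,0,-3,0],[0,0,-6,0],[0,0,-9,0],[0,0,-11,0]]]'
python3 -m pendant '[[[0,0,0,0],[0,0,0,0]]]'
python3 - <<'E'
from h import *
s=manip.read_state();print(s["eef_pos"],s["wrist_force"],s["moment"],s["finger_gap"],go(488.7,-302.9,200,1.34))
t=cams.camera("top");s=cams.camera("scene")
crop(s,170,110,140,130,5,"s23.png")
E
```

```text
clock: 31.3
eef_pos: [400.8, -258.6, 209.1]
eef_rot: [3.14, 0.002, 1.876]
wrist_force: [-0.4, 0.7, -3.5]
finger_gap: 11.8
clock: 31.5
eef_pos: [400.4, -258.3, 205.9]
eef_rot: [-3.141, -0.0, 1.876]
wrist_force: [-0.4, 0.1, -4.2]
finger_gap: 11.4
[ 400.38526712 -258.28893044  205.93652302] [-0.3738237   0.10939791 -4.18020464] [-0.01904672 -0.08776854  0.00443867] 11.379680776826145 [-6.906  7.086  0.594  0.536]
```

View pics/s23.png

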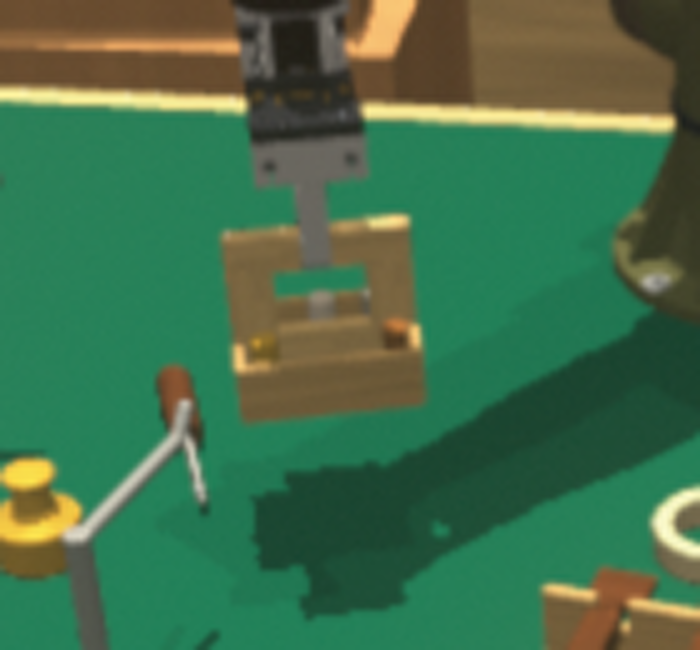

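Held level. Move to staging while turning, gently.

```bash
python3 -m pendant '[[[-1.4,1.4,0,0.107],[-2.8,2.8,0,0.214],[-4.2,4.2,0,0.321],[-5.6,5.7,0,0.43],[-6.9,7.1,0,0.536]]]'
python3 -m pendant '[[[0,0,0,0],[0,0,0,0],[0,0,0,0]]]'
python3 - <<'E'
from h import *
s=manip.read_state();print(s["eef_pos"],s["moment"],s["finger_gap"],go(488.7,-302.9,185.2,1.34))
t=cams.camera("top");s=cams.camera("scene")
crop(s,150,110,140,130,5,"s24.png")
# predicted: eye through-hole axis
P=manip.read_state();a=P["eef_rot"][2]-np.pi/2;e=P["eef_pos"]-[0,0,10.2]
h=[(576.3+np.cos(-.231)*d,-323.5+np.sin(-.231)*d,155) for d in range(-45,86,10)]+[(532.5,-313.3,169)]
c=[e+np.array([*W((0,y),a),0]) for y in(-30,0,30)]+[e+np.array([*W((0,y),a),-44]) for y in(-30,0,30)]
crop(t,380,120,100,120,5.5,"t24.png",pj(t,h+c)); crop(s,150,110,140,130,5,"s24b.png",pj(s,h+c))
E
```

```text
clock: 32.1
eef_pos: [489.5, -303.1, 204.7]
eef_rot: [-3.139, -0.001, 1.335]
wrist_force: [-0.2, -0.1, -2.0]
finger_gap: 11.5
clock: 32.4
eef_pos: [488.4, -302.6, 205.7]
eef_rot: [-3.14, -0.0, 1.341]
wrist_force: [-0.4, 0.4, -2.9]
finger_gap: 11.8
[ 488.41291557 -302.5886111   205.73855336] [-0.03153535 -0.0620675   0.03132944] 11.839820773879651 [-2.400e-02  3.500e-02  2.054e+00  1.000e-03]
```

View pics/s24b.png

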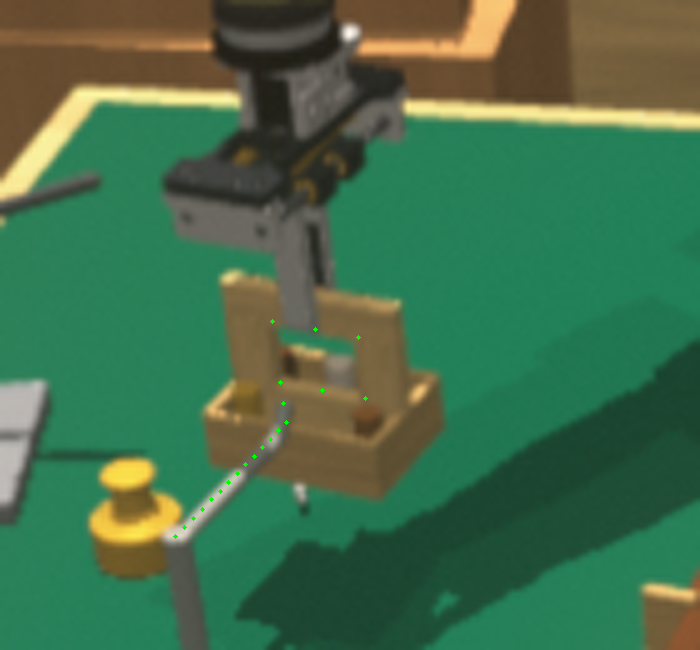

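View pics/t24.png

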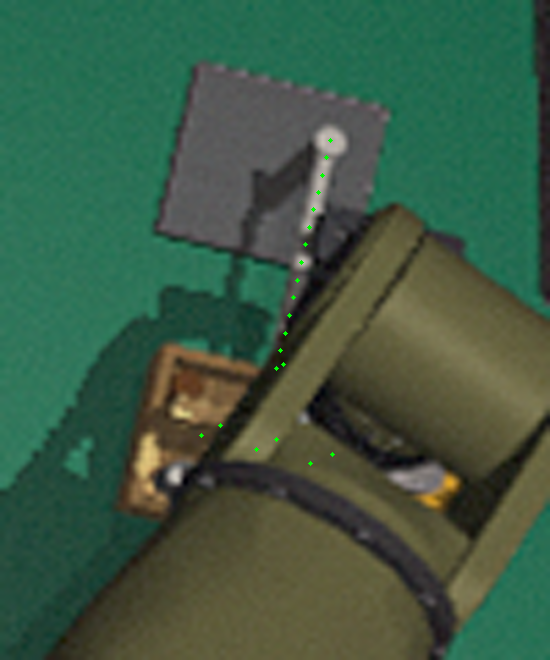

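```bash
python3 -m pendant '[[[0,0,0.7,0],[0,0,1.4,0],[0,0,2.05,0],[0,0,2.05,0],[0,0,2.05,0]]]'
python3 -m pendant '[[[0,0.7,0,0],[0,1.4,0,0],[0,2,0,0],[0,2.5,0,0],[0,2.5,0,0]]]'
python3 - <<'E'
from h import *
s=manip.read_state();print(s["eef_pos"],s["moment"],s["finger_gap"],go(576.3,-323.5,185.2,1.34))
t=cams.camera("top");s=cams.camera("scene")
crop(s,165,130,110,100,6,"s25.png")
E
```

```text
clock: 33.0
eef_pos: [489.0, -302.9, 185.7]
eef_rot: [-3.141, -0.0, 1.34]
wrist_force: [0.0, -0.1, -3.3]
finger_gap: 11.8
clock: 33.5
eef_pos: [513.9, -308.7, 185.6]
eef_rot: [-3.142, -0.0, 1.34]
wrist_force: [0.7, 0.2, -3.3]
finger_gap: 12.0
[ 513.92553849 -308.73895372  185.64311943] [ 0.00448208 -0.05292063 -0.04456322] 11.980770868405886 [-0.009  6.41   0.044 -0.   ]
```

View pics/s25.png

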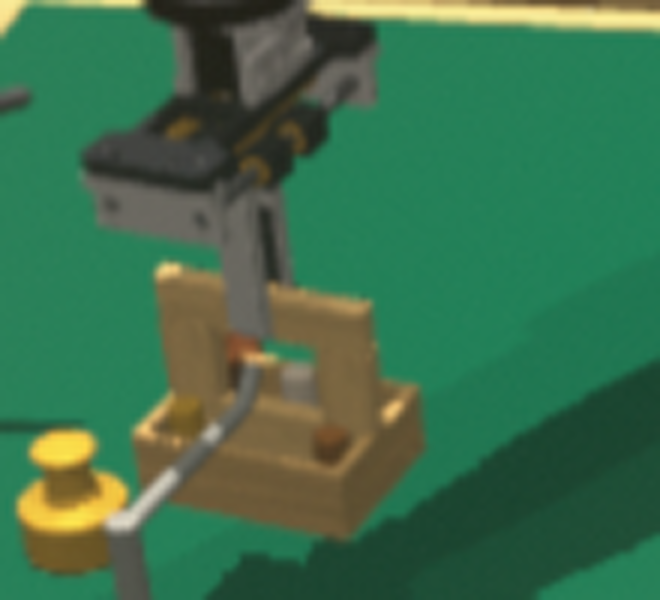

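```bash
python3 -m pendant '[[[0,0.5,0,0],[0,1,0,0],[0,1.5,0,0],[0,2,0,0],[0,2,0,0]]]'
python3 - <<'E'
from h import *
s=manip.read_state();print(s["eef_pos"],s["moment"],s["finger_gap"],go(576.3,-323.5,185.2,1.34))
t=cams.camera("top");s=cams.camera("scene")
crop(s,165,130,110,100,6,"s26.png")
E
```

```text
clock: 34.1
eef_pos: [533.4, -313.3, 185.6]
eef_rot: [-3.142, -0.0, 1.34]
wrist_force: [-0.5, -0.1, -2.2]
finger_gap: 11.3
[ 533.3630486  -313.30074622  185.63817393] [-0.01061226 -0.05916011 -0.04623375] 11.28342444150922 [-0.01   4.413  0.044 -0.   ]
```

View pics/s26.png

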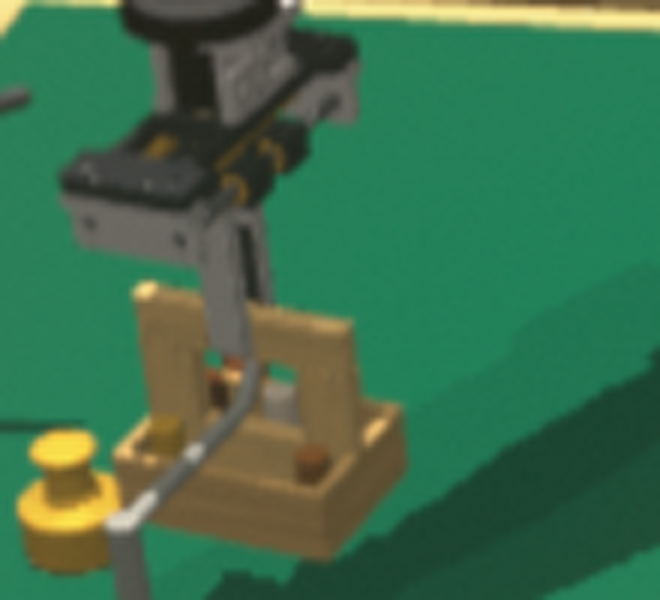

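```bash
python3 -m pendant '[[[0,0.4,0,0],[0,0.8,0,0],[0,1.2,0,0],[0,1.5,0,0],[0,1.5,0,0]]]'
python3 - <<'E'
from h import *
s=manip.read_state();print(s["eef_pos"],s["moment"],s["finger_gap"],go(576.3,-323.5,185.2,1.34))
t=cams.camera("top");s=cams.camera("scene")
crop(s,165,130,110,100,6,"s27.png")
E
```

```text
clock: 34.7
eef_pos: [547.8, -316.7, 185.7]
eef_rot: [-3.142, -0.0, 1.34]
wrist_force: [-0.5, -0.7, -2.9]
finger_gap: 11.9
[ 547.76102047 -316.7247628   185.70156368] [-0.00798714 -0.11837206 -0.01950807] 11.902197829074808 [-0.006  2.933  0.05  -0.   ]
```

View pics/s27.png

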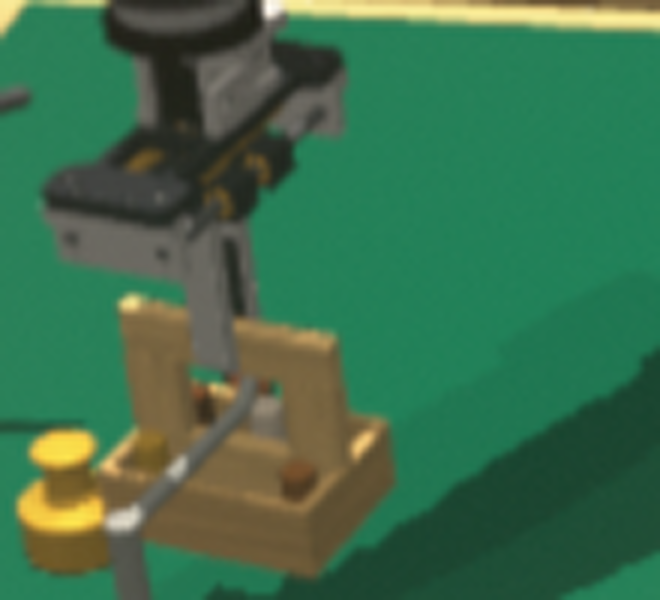

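```bash
python3 -m pendant '[[[0,0.6,0,0],[0,1.3,0,0],[0,2,0,0],[0,2.6,0,0],[0,2.9,0,0]]]'
python3 -m pendant '[[[0,0,0.3,0],[0,0,0.6,0],[0,0,0.9,0],[0,0,1.2,0],[0,0,1.2,0]]]'
python3 - <<'E'
from h import *
s=manip.read_state();print(s["eef_pos"],s["moment"],s["finger_gap"],go(576.3,-323.5,165.2,1.34))
t=cams.camera("top");s=cams.camera("scene")
crop(s,165,130,110,120,5,"s28.png")
E
```

```text
clock: 35.3
eef_pos: [576.3, -323.4, 185.6]
eef_rot: [-3.141, -0.0, 1.34]
wrist_force: [-0.4, 0.1, -4.1]
finger_gap: 11.5
clock: 35.8
eef_pos: [575.4, -323.2, 173.3]
eef_rot: [-3.141, -0.0, 1.34]
wrist_force: [0.1, -0.4, -3.7]
finger_gap: 11.9
[ 575.41438596 -323.23413611  173.28826269] [-0.05115719 -0.07881356  0.05222221] 11.92480769961719 [-0.006  0.092  0.809 -0.   ]
```

View pics/s28.png

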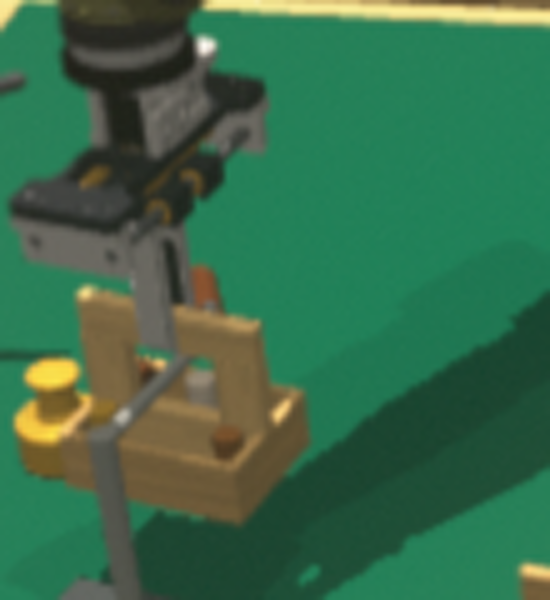

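```bash
python3 -m pendant '[[[0,0.1,0.2,0],[0,0.1,0.4,0],[0,0.1,0.6,0],[0,0.1,0.7,0],[0,0.1,0.7,0]]]'
python3 -m pendant '[[[0,0,0.05,0],[0,0,0.1,0],[0,0,0.1,0]]]'
python3 - <<'E'
from h import *
s=manip.read_state();print(s["eef_pos"],s["wrist_force"],s["moment"],go(576.3,-323.5,165.2,1.34))
E
```

```text
clock: 36.4
eef_pos: [576.6, -323.5, 166.6]
eef_rot: [-3.141, -0.0, 1.34]
wrist_force: [0.2, 0.5, -2.5]
finger_gap: 11.7
clock: 36.7
eef_pos: [576.6, -323.6, 165.9]
eef_rot: [3.142, -0.0, 1.34]
wrist_force: [0.5, 0.3, -3.3]
finger_gap: 11.6
[ 576.64592973 -323.57539523  165.85659113] [ 0.4742422   0.32862146 -3.32943815] [-0.07253637 -0.09053344  0.00521977] [-0.001 -0.035  0.066 -0.   ]
```

```bash
python3 -m pendant '[[[0,0,0.05,0],[0,0,0.1,0],[0,0,0.1,0]]]'
python3 -m pendant '[[[0,0,0.05,0],[0,0,0.1,0],[0,0,0.1,0]]]'
python3 - <<'E'
from h import *
s=manip.read_state();print(s["eef_pos"],s["wrist_force"],s["moment"])
t=cams.camera("top");s=cams.camera("scene")
crop(s,165,130,110,120,5,"s29.png")
E
```

```text
clock: 37.0
eef_pos: [576.7, -323.6, 165.1]
eef_rot: [3.141, 0.0, 1.34]
wrist_force: [-1.3, -0.1, -1.1]
finger_gap: 11.8
clock: 37.3
eef_pos: [576.7, -323.7, 164.9]
eef_rot: [3.141, 0.0, 1.34]
wrist_force: [-3.3, 2.3, 6.7]
finger_gap: 11.8
[ 576.73899202 -323.65523767  164.94748335] [-3.27350418  2.2696691   6.74258901] [0.43537317 0.67265046 0.02379358]
```

View pics/s29.png

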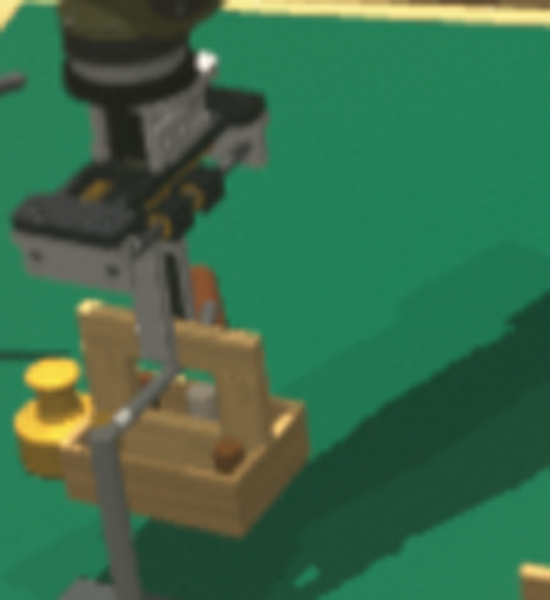

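```bash
python3 -m pendant '[[[0,0,-0.1,0],[0,0,-0.1,0],[0,0,-0.1,0]]]'
python3 -m pendant '[[[0,0,0,0],[0,0,0,0],[0,0,0,0],[0,0,0,0]]]' -0.4
python3 -m pendant '[[[0,0,0,0],[0,0,0,0],[0,0,0,0],[0,0,0,0]]]'
python3 - <<'E'
from h import *
s=manip.read_state();print(s["eef_pos"],s["wrist_force"],s["moment"])
t=cams.camera("top");s=cams.camera("scene")
crop(s,165,130,110,120,5,"s30.png")
E
```

```text
clock: 37.7
eef_pos: [576.7, -323.6, 165.1]
eef_rot: [3.141, 0.0, 1.34]
wrist_force: [-1.3, 1.3, 2.8]
finger_gap: 11.7
clock: 38.1
eef_pos: [576.7, -323.6, 164.8]
eef_rot: [-3.142, -0.0, 1.34]
wrist_force: [0.1, -0.1, 0.5]
finger_gap: 28.2
clock: 38.5
eef_pos: [576.7, -323.6, 164.9]
eef_rot: [3.142, 0.0, 1.34]
wrist_force: [-0.2, -0.1, -0.2]
finger_gap: 28.5
[ 576.65937851 -323.56000952  164.85799372] [-0.20379678 -0.1073913  -0.21722945] [-0.04814514 -0.08247416  0.03848118]
```

View pics/s30.png

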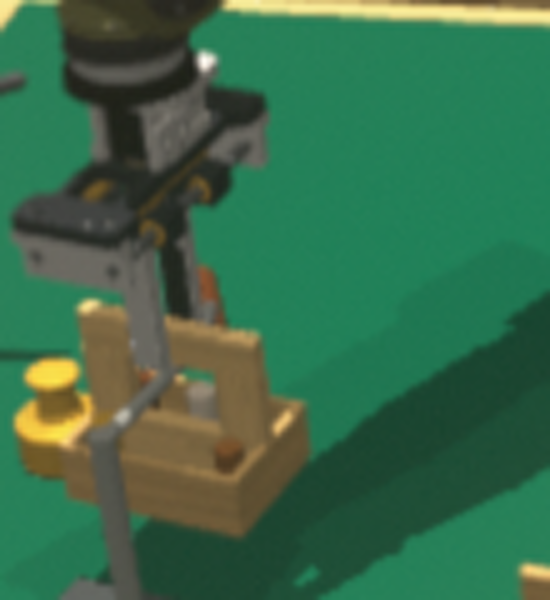

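Hanging level and steady. Lift straight up, then away.

```bash
python3 -m pendant '[[[0,0,-1,0],[0,0,-3,0],[0,0,-6,0],[0,0,-9,0],[0,0,-10,0]]]'
python3 -m pendant '[[[0,-5,0,0],[0,-10,0,0],[0,-15,0,0],[0,-18,0,0],[0,-18,0,0]]]'
python3 -m pendant '[[[0,0,0,0],[0,0,0,0],[0,0,0,0],[0,0,0,0],[0,0,0,0]]]'
python3 - <<'E'
from h import *
t=cams.camera("top");s=cams.camera("scene")
crop(s,140,100,330,200,2.4,"s31.png");crop(t,150,70,340,220,2.3,"t31.png");crop(s,150,160,110,120,5,"s31z.png")
E
```

```text
clock: 39.1
eef_pos: [577.2, -323.9, 269.0]
eef_rot: [3.137, 0.002, 1.34]
wrist_force: [-0.2, 0.8, 0.1]
finger_gap: 28.2
clock: 39.6
eef_pos: [399.0, -281.7, 265.3]
eef_rot: [3.141, 0.0, 1.338]
wrist_force: [0.7, -0.6, 0.4]
finger_gap: 28.5
clock: 40.1
eef_pos: [401.7, -282.3, 264.5]
eef_rot: [-3.141, -0.0, 1.34]
wrist_force: [0.2, -0.6, 0.9]
finger_gap: 28.4
```

View pics/s31.png

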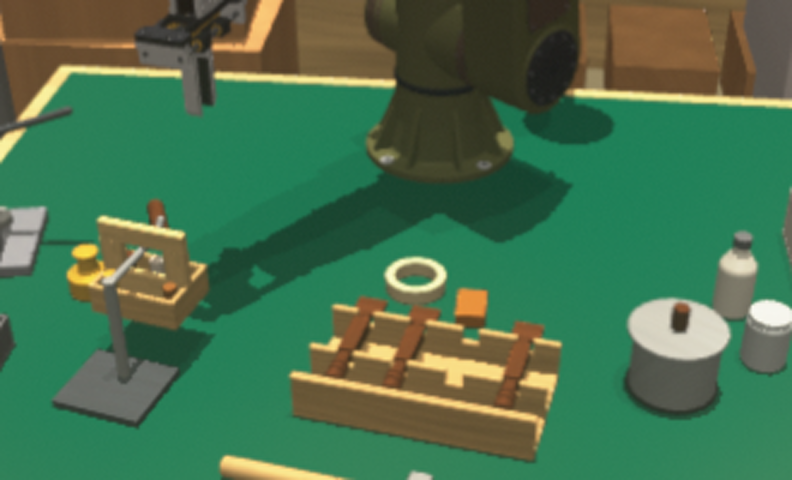

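View pics/t31.png

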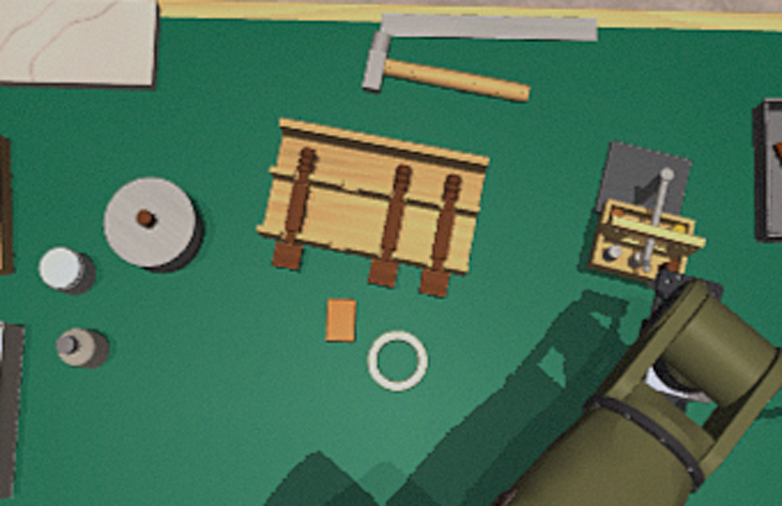

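View pics/s31z.png

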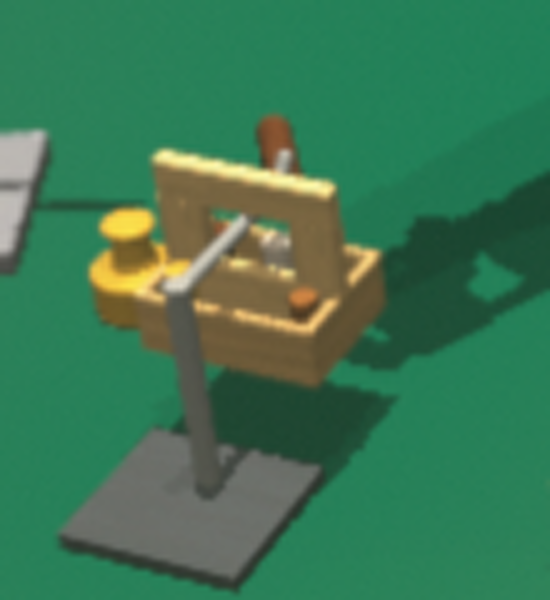

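Run:
```python
from h import *
v=[609.6,47.5,-.164];pts=[]
for y in(105,-35,-105):
  for L in [(87,0,41),(-87,19,41),(-87,-19,41),(35,11,52),(35,-11,52),(-35,11,52),(-35,-11,52)]:
    pts.append(np.append(W((L[0],L[1]+y),v[2])+v[:2],L[2]))
t=cams.camera("top");s=cams.camera("scene")
crop(t,255,115,120,90,6,"t32.png",pj(t,pts));crop(s,255,215,130,85,6,"s32.png",pj(s,pts))
```

```text
(no output)
```

View pics/t32.png

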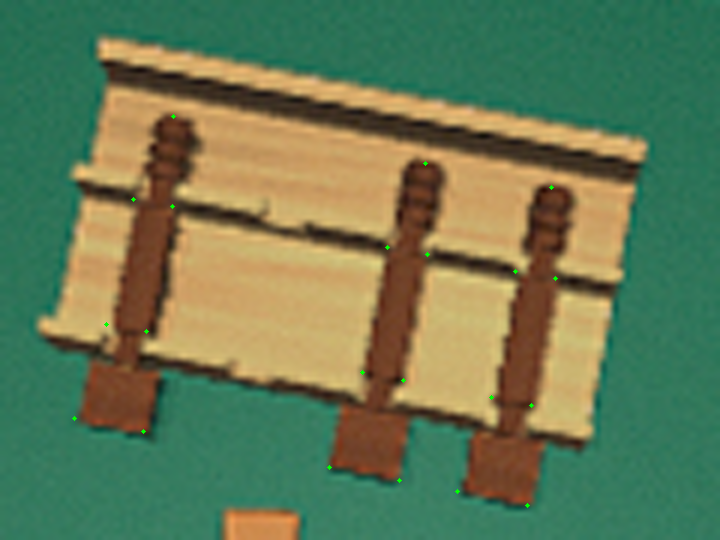

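View pics/s32.png

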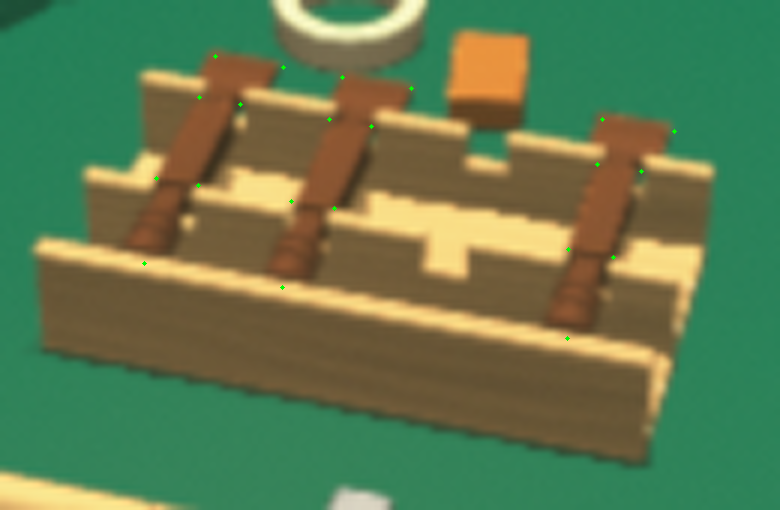

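```bash
python3 -c "
from cell import manip
print(manip.sign_off(), manip.read_state()['clock'])"
```

```text
the job is handed in; nothing more can be done
the job is handed in; nothing more can be done
```

The job is done in the order asked and handed in at about 41 s. The hand-in reports no verdict.

- **Slickers:** Three were in the rack. The two in the outer places (y +105 and -105 mm) had their paddles to the back, so I turned each end for end and set it back in its own place. The third was already right and I left it alone. In the last pictures all three have the paddle to the front and lie at the same depth as the one I did not touch. The one at y +105 mm sits very slightly skewed, within the notch play.
- **Pot lid:** It is seated and level. Its outline and knob match the predicted seated position in both cameras.
- **Caddy:** It had been knocked aside during the run, so I measured its position again before gripping it. It now hangs by its hand-hole on the bar close to hook_seat. It looked level and still after release, with the robot clear of it.
- **Other items:** By eye, the tape, wax block, bottle, can and weight have not moved. The arm hides most of the awl in the last top picture. The part that shows in the scene camera looks unmoved.

The highest wrist force I read was about 8 N, while setting the caddy on the hook. No final check failed. The fitted slicker outlines were about a pixel (2 to 3 mm) off in both pictures, about the same for all three, which fits the stated calibration error.

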